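Refit a water purifier's filter cartridge and access panel

ROBOT

A 6-joint arm with a two-finger parallel gripper is mounted at the origin on the work surface. World frame = base frame: x ahead of the robot, y to its left, z up, the work surface at z = 0. Lengths are in mm, angles in rad, forces in N, time in s.
With the tool pointing down it reaches from about 350 to 775 mm from the base axis. Payload 7.3 kg.
Tool frame: the origin (TCP) lies on the centre line of the jaws, within the pads' length; the fingertips stand 22 mm ahead of it and the grasp point (between the pads) lies 3 mm ahead of it; z points along the fingers, y is the direction in which the jaws open and shut (so a half turn about z gives the same grasp; the last joint's range is limited). The gripper opens to 92 mm and grips with 3 to 60 N. Pads are 19 mm wide; open, the fingers measure 130 mm over their backs; the gripper's body (75 mm by 190 mm) begins 47 mm behind the grasp point.
Start: joints at [1.03, 0.342, 1.524, -0, 1.275, -0.146], TCP at [201.914, 484.638, 248.741] pointing down, gripper open.
Joint ranges: [-2.53, 2.53], [-0.77, 2.02], [0.04, 2.7], [-1, 4.14], [0.28, 2.66], [-3.11, 3.11]. Speed limits (rad/s): [2.57, 2.57, 3.14, 3.14, 3.14, 3.14].

INTERFACE

Orientations are given as [roll, pitch, yaw] about the fixed x, y, z axes, in that order (R = Rz(yaw) Ry(pitch) Rx(roll)).
In Python, from plant import get_obs, capture, close_job gives the robot as it stands.
- The arm moves only by the tool carry_out, never from a script. Its arguments are lists of equal length, an entry for each row: "xyz": the shift along the tool's x, y, z scaled (see below), a list of three; "dr": the turn, a rotation vector about the tool's x, y, z scaled (see below), a list of three. A call has 1 to 8 rows; each row shifts and turns the commanded pose from where the row before left it, along the tool's axes as they then stand; what a row does not reach is not made up. The controller multiplies each number of a shift by 0.06 m and each number of a turn by 8 degrees. A row lasts 1/8 s, in which the tool goes at most 62.5 mm and 10.7 degrees, less where a joint would pass 70% of its speed; a pose out of reach is approached as far as the arm can. A call with a number of a shift or a turn outside -1 to 1 is refused whole. A call with a gripper value outside its range is refused whole. "gripper" is the gripper's target within -1 to 1 (fully open at 1, half-way at 0, shut at -1), set as the call begins (left out, the last holds). The fingers move at their own pace and stop on an object; the grip force is fixed at half the most. Time passes only in rows, so rows that do not move let the fingers close. It gives the time, the measured TCP pose, the force and the opening at its end, in the units of the state.
- get_obs(): the state, without advancing time (a new reading comes with each control period).
- capture(name): name is "side" or "top" or "wrist"; returns a dict with "image" (420x560x3 uint8, blue, green, red), "fx", "fy", "cx", "cy" (pixels), "pose" (4x4, takes a point from camera to world coordinates). Camera axes: x right, y up, looking along -z (the intrinsics and any distortion apply to the point x, -y, -z); pixel columns grow to the right and rows downward; lengths in mm; the calibration is good to about 2 mm. A picture is of the moment at which its call begins. There is no depth.
- close_job(): hands the job in, once; it reports no verdict.
The state is a dict: "time": time; "joint_positions": joint angles; "dq": joint speeds; "tau": joint torques, N m; "tool_pos": TCP position; "tcp_rot": TCP orientation; "contact_force": force on the tool from outside, world axes, zero at the start; "moment": the same for the moment, N m; "grip_width": finger opening in mm.
Only numpy, scipy, OpenCV 4.12 (cv2) and the standard library are available. Lean on these libraries where they do the work, as an engineer would, in place of code of your own. Each camera call takes 0.05 s, during which the arm holds its last target.

TASK

Stand the new white filter cartridge with the blue cap in the open bay of the water purifier and push it gently into the V cradle until it sits upright against both faces. Then take the access panel from the drying stand, hook its orange-striped edge under the blue lip with the panel tilted, and lower (do not drop) the other edge until the panel lies flat and fully home in its recess, and let go. Leave the used brown cartridge and everything else where they are.

Things in the scene. Friction and masses are not known exactly. Their poses are not given: they have to be found in the camera images.
- housing: water purifier base, white, fixed, 184 (x) x 148 (y) x 111 mm high. Origin: centre of its underside; z up, +x runs from the blue-lip end to the cradle end. Open bay from above: floor at z 8, clear between x -64 and 62, y -52 and 52. The bay's rim at z 90 is the ledge the panel lies on
- recess (a point): point (-1.5, 0, 90) mm in the housing, axes as the housing: centre of the panel's recess, where the origin of the panel ends, the panel's axes along the housing's. The recess spans housing x -79 to 76 and y -64 to 64; its floor is the ledge (z 90); the end stop at x 76 and the guides along both sides rise to z 100
- cradle (a point): point (24, 0, 8) mm in the housing, axes as the housing: where the centre of the cartridge's underside must be. Orange V cradle on the bay floor, 40 mm high (z 8 to 48): two upright faces at 90 degrees, open to the housing's -x, symmetric about y 0, corner at x 55, wing tips at x 31, y +-24 (8 mm thick). The cartridge is pushed into it along the housing's +x
- lip (a point): middle of the free edge of the blue lip's underside, (-64, 0, 104) mm in the housing. The lip (x -92 to -64, z 104 to 111, full width) overhangs the recess by 15 mm, with 14 mm between it and the ledge: the panel cannot be laid in flat, its striped edge goes under the lip first (at 18 degrees of tilt there is room)
- panel: aluminium access panel, 150 (x) x 120 (y) x 6 mm, 0.28 kg give or take a third. Origin: centre of its underside; z out of its top face. The edge at x -75 with an orange stripe on top is the one to hook. It starts on the drying stand leaning at 28 degrees, striped edge down, +x edge up, top face up
- hook_edge (a point): middle of the panel's striped edge, on the underside, (-75, 0, 0) mm in the panel, axes as the panel
- free_edge (a point): middle of the panel's other edge, on the underside, (75, 0, 0) mm in the panel
- rib (a point): centre of the blue grip rib, (10, 0, 20) mm in the panel, axes as the panel. The rib stands on the top face: 14 mm thick (panel x 3 to 17), 84 mm long (along y), panel z 6 to 34. Grip it squarely across its 14 mm, tool along the panel's normal
- stand: steel drying stand, fixed, 150 (x) x 130 (y) x about 110 mm high: two rails sloping up at 28 degrees towards its +x, with a blue stop strip across the low end that stands 4 mm above the rails. Origin: centre of its underside, z up
- cartridge: new filter cartridge, standing loose on the table: white round body 44 mm in diameter, 48 mm high, then a blue round cap 28 mm in diameter, 24 mm high (72 mm in all), 0.16 kg give or take a third. Origin: centre of its underside, z up
- used_cartridge: used cartridge, same shape, brown with a black cap: leave alone. Origin: centre of its underside
- reagent: amber glass bottle, 60 mm in diameter, 130 mm high, leave alone. Origin: centre of its underside
- beaker: glass beaker, 72 mm in diameter, 85 mm high, near the robot, leave alone. Origin: centre of its underside
- wash_bottle: clear bottle with a red cap, 60 mm in diameter, 150 mm high, leave alone. Origin: centre of its underside
- jar: jar with a green lid, 68 mm in diameter, 80 mm high, leave alone. Origin: centre of its underside
- tip_box: blue box with rows of tips, 85 x 125 x 68 mm high, leave alone. Origin: centre of its underside
- dish: white dish, 90 mm in diameter, 16 mm high, near the robot, leave alone. Origin: centre of its underside
Mind the look-alikes: they are no part of the job. Leave any purple look-alike of the cartridge alone.

How it is judged (in metres and radians):
On the way, in this order (a step that is already met when the one before it is completed fails the run):
1. the cartridge stands upright in the bay, home against both faces of the V cradle (within 3 mm) (x of cartridge in the frame of cradle between -0.003 and 0.003 m and y of cartridge in the frame of cradle between -0.003 and 0.003 m and z of cartridge in the frame of cradle between -0.003 and 0.003 m and angle between cartridge's own z axis and vertical below 0.06 rad), for 0.2 s.
2. the panel's striped edge is under the lip with the other edge still raised (x of hook_edge in the frame of housing below -0.068 m and z of hook_edge in the frame of housing between 0.086 and 0.1 m and y of hook_edge in the frame of housing between -0.012 and 0.012 m and angle between panel's own z axis and vertical above 0.06 rad), for 0.1 s.
At the end, for the whole second after the job is handed in: the white cartridge stands upright on the bay floor within 3 mm of home against both faces of the V cradle; the panel lies flat (within 2 degrees) on the ledge all round, at most 4 mm high, its striped edge at least 6 mm under the lip; both let go and at rest (all of step 1 and angle between panel's own z axis and vertical below 0.035 rad and z of free_edge in the frame of housing between 0.086 and 0.0945 m and y of free_edge in the frame of housing between -0.012 and 0.012 m and x of hook_edge in the frame of housing below -0.07 m and z of hook_edge in the frame of housing between 0.086 and 0.0945 m and linear speed of each of cartridge, panel below 0.02 m/s and angular speed of panel below 0.1 rad/s); the robot touches nothing.
It fails at once if a bystander (used cartridge, bottles, jar, beaker, dish, tip box) is moved more than 20 mm or tipped over (distance of any of used_cartridge, reagent, beaker, wash_bottle, jar, tip_box, dish from where it was at the start of the episode above 0.02 m or angle between any of used_cartridge, reagent, beaker, wash_bottle, jar, tip_box, dish's own z axis and vertical above 0.3 rad).
It fails at once if the panel is dropped into its recess instead of lowered (it turns faster than 4 rad/s there) (horizontal distance between panel and housing below 0.06 m and z of panel in the frame of housing below 0.14 m and angular speed of panel above 4 rad/s).
It fails at once if the cartridge is dropped into the bay (faster than 0.8 m/s downward or across) or jammed against the housing with more than 40 N ((horizontal distance between cartridge and housing below 0.06 m and z of cartridge in the frame of housing below 0.06 m and linear speed of cartridge above 0.8 m/s) or contact force between cartridge and housing above 40 N).
It also fails if it takes over 59 s, if anything falls off the work surface, if the arm or the gripper's body presses on something with over 40 N, if the wrist force passes 120 N, or if a joint passes its speed limit or range.

## Working session

There is one attempt and no reset: what is moved stays moved. The work goes in short steps, Python scripts to look and compute and a tool call to move; the robot and the scene stay as the last step left them, time stands still between calls to the robot, and variables do not carry over. Pictures are saved under pics/ and viewed, and the job is handed in when it is done.

Besides the shell and the picture viewer there is one more tool, called after "Request:" as a command line: name --argument value ..., lists and objects as JSON in quotes. carry_out: Moves the arm, as the interface text tells. Shifts and turns lie within -1 to 1; 1 stands for 0.06 m of shift or 8 degrees of turn. Its arguments: {"type":"object","properties":{"xyz":{"type":"array"},"dr":{"type":"array"},"gripper":{"type":"number"}},"required":["xyz","dr"]}

```bash
ls; mkdir -p pics
python3 - <<'E'
from plant import get_obs,capture
import cv2,numpy as np
o=get_obs();print(o)
for n in ["side","top","wrist"]:
    c=capture(n);cv2.imwrite(f"pics/{n}0.png",c["image"]);np.savez(f"{n}0.npz",**{k:c[k] for k in c})
    print(n,[k for k in c],c["fx"],c["fy"],c["cx"],c["cy"],np.round(c["pose"],3).tolist())
E
```

```text
pics
{'time': 0.0, 'joint_positions': array([ 1.03001659e+00,  3.42720415e-01,  1.52500753e+00, -1.00792049e-05,
        1.27542644e+00, -1.45993876e-01]), 'dq': array([-2.46336520e-04,  4.16050432e-04, -7.69613505e-05,  7.97960356e-04,
        1.14375892e-03, -4.29231434e-04]), 'tau': array([-3.25247474e-04, -4.31252003e+01, -2.44217402e+01,  7.16893421e-02,
        5.61510539e-02, -1.57065870e-04]), 'tool_pos': array([201.70283479, 484.29732678, 248.04945849]), 'tcp_rot': array([-3.14004613e+00, -2.17659490e-04,  2.74680956e+00]), 'contact_force': array([ 1.45837964, -0.11827522,  0.03153141]), 'moment': array([ 0.03149234, -0.02683549, -0.00153219]), 'grip_width': 91.80473092514657}
side ['image', 'fx', 'fy', 'cx', 'cy', 'pose'] 537.179130996566 537.179130996566 277.632371620189 203.87021317470436 [[-0.991, 0.064, -0.12, 410.452], [-0.135, -0.561, 0.817, 1229.978], [-0.015, 0.826, 0.564, 941.816], [0.0, 0.0, 0.0, 1.0]]
top ['image', 'fx', 'fy', 'cx', 'cy', 'pose'] 412.25255195702323 412.25255195702323 281.63977193895005 207.6503037798822 [[-0.014, 0.98, -0.197, 395.415], [-1.0, -0.011, 0.016, 3.086], [0.014, 0.197, 0.98, 1154.668], [0.0, 0.0, 0.0, 1.0]]
wrist ['image', 'fx', 'fy', 'cx', 'cy', 'pose'] 293.12413790677147 293.12413790677147 276.7873268966437 208.89960611100452 [[0.386, -0.892, -0.236, 138.481], [0.923, 0.372, 0.1, 511.18], [-0.001, -0.257, 0.966, 384.594], [0.0, 0.0, 0.0, 1.0]]
```

View pics/side0.png

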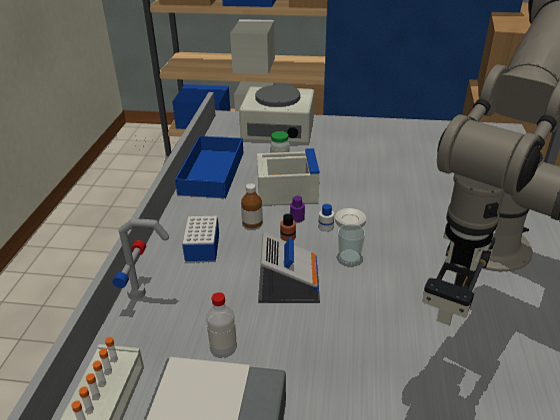

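View pics/top0.png

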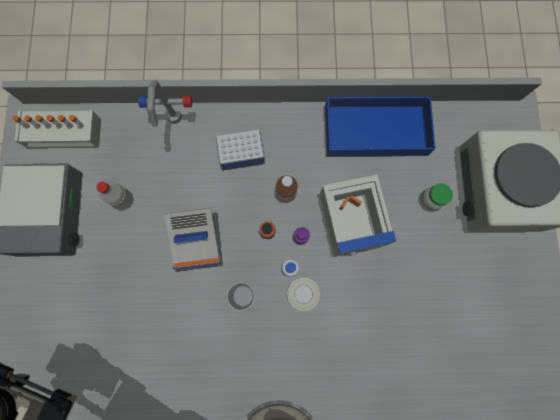

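View pics/wrist0.png

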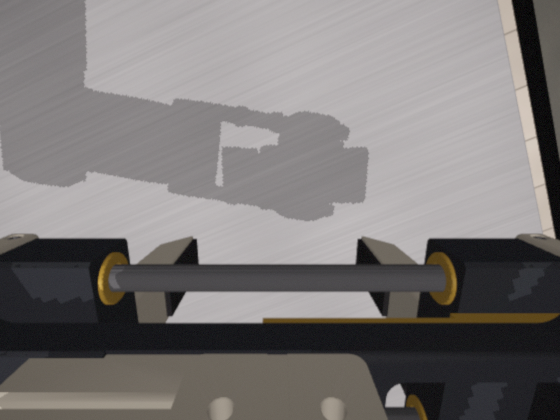

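Candidates in the top view: white body with blue cap at (290,268), purple look-alike at (302,236), and brown/black used one at (267,230). The white and blue one fits the description. I'll confirm with an enlarged crop.

Run:
```python
import cv2,numpy as np
t=cv2.imread("pics/top0.png");s=cv2.imread("pics/side0.png")
def crop(i,x0,y0,x1,y1,f,n):
    cv2.imwrite(n,cv2.resize(i[y0:y1,x0:x1],None,fx=f,fy=f,interpolation=cv2.INTER_CUBIC))
crop(t,240,165,400,315,5,"pics/t_a.png")   # 800x750 -> limit
crop(t,250,170,400,280,5,"pics/t_a.png")
crop(t,155,200,229,280,7,"pics/t_b.png")
crop(s,245,130,375,240,5,"pics/s_a.png")
crop(s,250,225,330,310,6,"pics/s_b.png")
```

```text
(no output)
```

View pics/t_a.png

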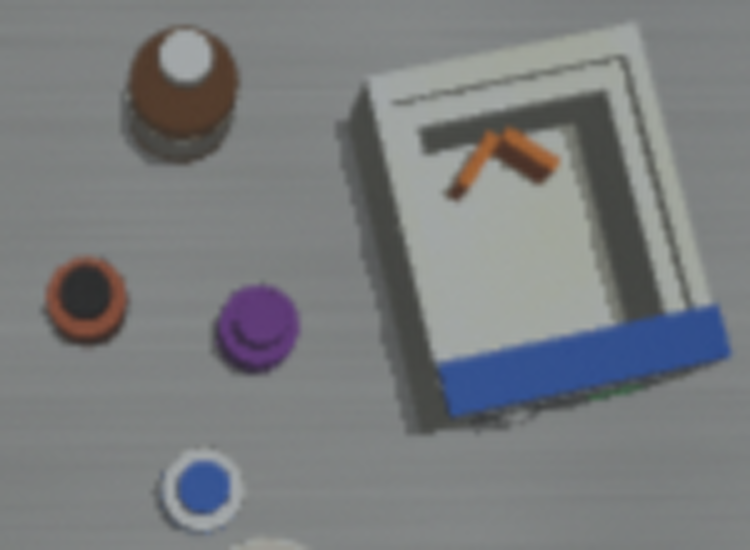

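View pics/t_b.png

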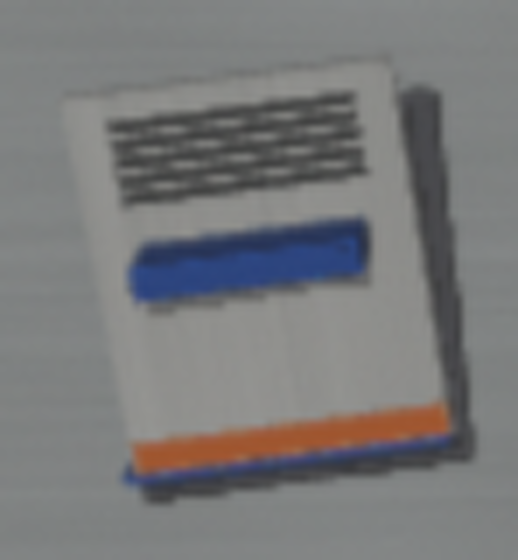

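View pics/s_a.png

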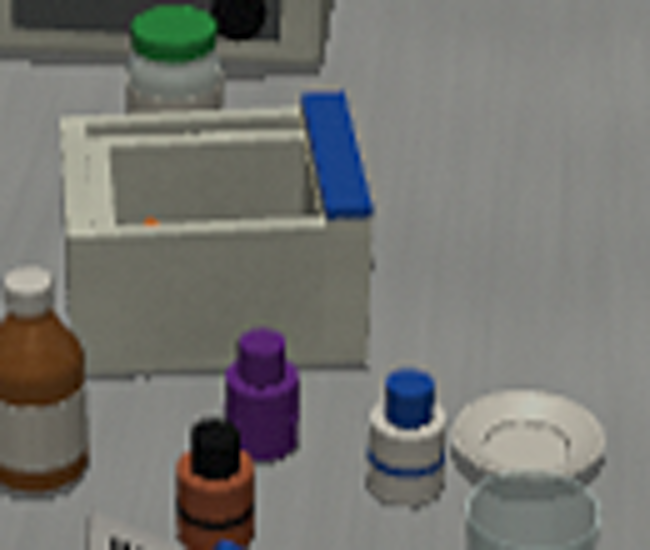

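View pics/s_b.png

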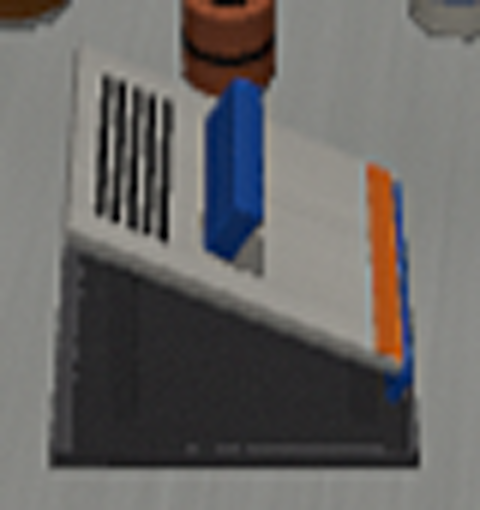

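The crop confirms it: the white body with the blue cap is the target, at top (290,268) and side (327,217). Next I'll fit poses from both views.

```bash
cat > H.py <<'E'
import numpy as np,cv2
from scipy.spatial.transform import Rotation as Ro
from scipy.optimize import least_squares
def load(n): 
    z=np.load(n,allow_pickle=True); return {k:z[k][()] if z[k].ndim==0 else z[k] for k in z.files}
def proj(c,P):
    P=np.atleast_2d(P);T=np.linalg.inv(c["pose"]);q=P@T[:3,:3].T+T[:3,3]
    x,y,z=q[:,0],-q[:,1],-q[:,2]
    return np.c_[c["fx"]*x/z+c["cx"],c["fy"]*y/z+c["cy"]]
def ray(c,uv):
    d=np.array([(uv[0]-c["cx"])/c["fx"],-(uv[1]-c["cy"])/c["fy"],-1.]);return c["pose"][:3,3],c["pose"][:3,:3]@d
def atz(c,uv,z):
    o,d=ray(c,uv);return o+d*(z-o[2])/d[2]
def unc(p,off,f): return (np.array(p)+.5)/f-.5+np.array(off)
E
cat > fit.py <<'E'
from H import *
t=load("top0.npz");s=load("side0.npz")
A=lambda p:unc(p,(250,170),5);B=lambda p:unc(p,(155,200),7);C=lambda p:unc(p,(245,130),5);D=lambda p:unc(p,(250,225),6)
hous=[(t,A,(440,365),(-64,74,111)),(t,A,(718,308),(-64,-74,111)),(t,A,(730,355),(-92,-74,111)),(t,A,(452,416),(-92,74,111)),
(t,A,(370,80),(92,74,100)),(t,A,(637,25),(92,-74,100)),
(s,C,(371,213),(-92,74,111)),(s,C,(328,217),(-64,74,111)),(s,C,(303,95),(-64,-74,111)),(s,C,(345,92),(-92,-74,111)),
(s,C,(68,238),(92,74,100)),(s,C,(62,120),(92,-74,100)),(s,C,(75,372),(92,74,0)),(s,C,(367,365),(-92,74,0))]
pan=[(t,B,(62,98),(75,60,6)),(t,B,(392,62),(75,-60,6)),(t,B,(452,430),(-75,-60,6)),(t,B,(137,475),(-75,60,6)),
(t,B,(134,300),(3,42,34)),(t,B,(366,272),(3,-42,34)),
(s,D,(70,228),(75,60,6)),(s,D,(80,45),(75,-60,6)),(s,D,(403,358),(-75,60,6)),(s,D,(390,172),(-75,-60,6))]
def fit(K,f,x0):
    def r(x):
        p,R=f(x);return np.concatenate([proj(c,R.apply(P)+p)[0]-T(u) for c,T,u,P in K])
    L=least_squares(r,x0,loss="soft_l1");return L.x,r(L.x).reshape(-1,2)
hf=lambda x:(np.array([x[0],x[1],0]),Ro.from_euler("z",x[2]))
x,r=fit(hous,hf,[450,-150,0.2]);print("housing",x,np.degrees(x[2]));print(r.round(1).tolist())
x,r=fit(hous,lambda x:(x[:3],Ro.from_euler("z",x[3])),[450,-150,0,0.2]);print("housing free z",x)
pf=lambda x:(x[:3],Ro.from_euler("ZY",[x[3],-np.radians(28)]))
x,r=fit(pan,pf,[350,200,50,0.1]);print("panel",x,np.degrees(x[3]));print(r.round(1).tolist())
pf=lambda x:(x[:3],Ro.from_euler("ZYX",[x[3],x[4],x[5]]))
x,r=fit(pan,pf,[350,200,50,0.1,-.49,0]);print("panel free",x,np.degrees(x[3:]))
print("cart",atz(t,A((204,488)),72),atz(t,A((201,490)),48))
# side check: cap axis
for z,u in((72,(411,384)),): print(atz(s,C(u),z))
for n,u,z in(("used",A((87,291)),72),("purple",A((262,322)),72),("reag",A((185,55)),130),("beak",(241,296),85),("dish",(304,294),16),("jar",(441,195),80),("tip",(240,147),68),("wash",(103,188),150)): print(n,atz(t,u,z).round())
E
python3 fit.py
```

```text
housing [ 590.35093224 -214.56726054   31.60649592] 1810.9188211540204
[[-0.6, -0.3], [-0.1, -0.5], [0.3, 0.8], [-0.5, 0.3], [-0.7, -0.4], [0.0, -0.2], [0.5, -0.9], [-0.2, -1.4], [0.0, -0.5], [0.3, -0.2], [-0.0, -0.3], [0.0, -0.6], [-0.3, 0.4], [0.3, -0.7]]
housing free z [ 590.73341374 -215.9985447    -3.02131521   31.60619683]
panel [535.19234948 219.54953118  80.14292083  31.53481153] 1806.8116082380984
[[-0.1, 0.1], [-0.2, -0.8], [0.3, 0.3], [0.1, -0.1], [0.0, 0.5], [0.0, 0.2], [-0.4, 0.1], [-0.1, -0.6], [0.0, 0.8], [0.2, -0.2]]
panel free [535.1358381  219.73592883  80.19202817  -3.02698277  22.473257
  -9.40728559] [-173.43333738 1287.62277787 -538.99776091]
cart [454.4841194  -35.69292939  72.        ] [454.75995549 -34.93584876  48.        ]
[454.55259508 -32.90692338  72.        ]
used [559.  24.  72.]
purple [541. -68.  72.]
reag [672. -28. 130.]
beak [383.  91.  85.]
dish [385. -73.  16.]
jar [ 641. -444.   80.]
tip [786.  98.  68.]
wash [652. 431. 150.]
```

```bash
cat >> H.py <<'E'
from plant import get_obs
HP=np.array([590.4,-214.6,0]);HY=np.radians(10.92);HR=Ro.from_euler("z",HY)
def tooldown(yaw_deg): return Ro.from_euler("xyz",[np.pi,0,np.radians(yaw_deg)])
def cur():
    o=get_obs();return o["tool_pos"],Ro.from_euler("xyz",o["tcp_rot"])
def plan(target,R,p0=None,R0=None,n=None,dec=3):
    if p0 is None:p0,R0=cur()
    d=np.asarray(target)-p0;rv=(R0.inv()*R).as_rotvec()
    m=max(np.linalg.norm(d)/57,np.degrees(np.linalg.norm(rv))/7.6)
    n=n or int(np.ceil(max(m,1)));X=[];W=[]
    p,r=np.array(p0,float),R0
    for i in range(n):
        tp=p0+d*(i+1)/n
        s=np.round(r.inv().apply(tp-p)/60,dec);w=np.round(np.degrees(rv)/n/8,dec)
        s+=0.;w+=0.
        p=p+r.apply(s*60);r=r*Ro.from_rotvec(np.radians(w*8));X.append(s.tolist());W.append(w.tolist())
    for k in range(0,n,8):print('xyz',X[k:k+8],'\ndr',W[k:k+8])
    print("end",p.round(1),np.degrees(r.as_euler("xyz")).round(1))
    return p,r
E
python3 - <<'E'
from H import *
plan([454.6,-35,200],tooldown(190.9))
E
```

```text
xyz [[-0.656, -0.579, 0.074], [-0.625, -0.613, 0.073], [-0.591, -0.645, 0.074], [-0.556, -0.676, 0.073], [-0.519, -0.705, 0.073], [-0.481, -0.731, 0.073], [-0.442, -0.756, 0.073], [-0.401, -0.778, 0.073]] 
dr [[-0.001, 0.0, -0.381], [-0.001, 0.0, -0.381], [-0.001, 0.0, -0.381], [-0.001, 0.0, -0.381], [-0.001, 0.0, -0.381], [-0.001, 0.0, -0.381], [-0.001, 0.0, -0.381], [-0.001, 0.0, -0.381]]
xyz [[-0.358, -0.798, 0.073], [-0.316, -0.817, 0.073], [-0.272, -0.832, 0.072]] 
dr [[-0.001, 0.0, -0.381], [-0.001, 0.0, -0.381], [-0.001, 0.0, -0.381]]
end [454.6 -35.  200. ] [ 180.    -0.  -169.1]
```

Request:
carry_out --xyz '[[-0.66, -0.58, 0.07], [-0.63, -0.61, 0.07], [-0.59, -0.65, 0.07], [-0.56, -0.68, 0.07], [-0.52, -0.71, 0.07], [-0.48, -0.73, 0.07], [-0.44, -0.76, 0.07], [-0.4, -0.78, 0.07]]' --dr '[[0, 0, -0.38], [0, 0, -0.38], [0, 0, -0.38], [0, 0, -0.38], [0, 0, -0.38], [0, 0, -0.38], [0, 0, -0.38], [0, 0, -0.38]]' --gripper 1

```text
time: 1.15
tool_pos: [386.4, 104.0, 215.0]
tcp_rot: [3.141, 0.0, -3.11]
contact_force: [-0.4, 1.2, 0.4]
grip_width: 91.7
```

Request:
carry_out --xyz '[[-0.36, -0.8, 0.07], [-0.32, -0.82, 0.07], [-0.27, -0.83, 0.07], [0, 0, 0], [0, 0, 0]]' --dr '[[0, 0, -0.38], [0, 0, -0.38], [0, 0, -0.38], [0, 0, 0], [0, 0, 0]]'

```text
time: 1.78
tool_pos: [454.4, -36.0, 202.2]
tcp_rot: [3.141, -0.001, -2.954]
contact_force: [0.0, 1.1, 0.4]
grip_width: 91.5
```

Run:
```python
from H import *
from plant import capture
c=capture("wrist");np.savez("w1.npz",**c);cv2.imwrite("pics/w1.png",c["image"]);o=get_obs();print(o["time"],o["tool_pos"],np.degrees(o["tcp_rot"]),o["joint_positions"],o["contact_force"])
print(proj(c,[[454.6,-35,72]]))
```

```text
1.825 [454.39478122 -35.52673253 202.35285095] [ 1.79957884e+02 -4.20377830e-02 -1.69173875e+02] [-2.46680369e-01  2.63945972e-01  1.77610079e+00  3.99841029e-04
  1.10252128e+00 -2.00660860e+00] [-0.64043168  0.17389344  0.35065446]
[[277.61561033 207.0563589 ]]
```

View pics/w1.png

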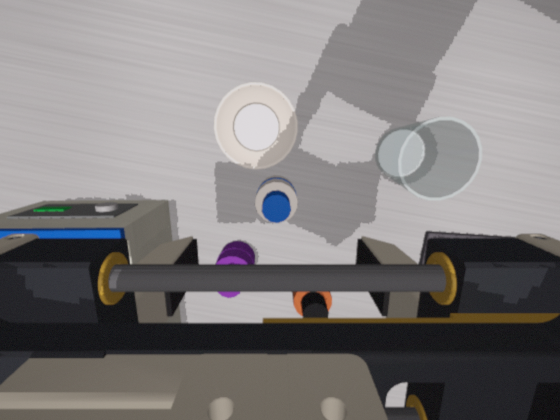

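The wrist view shows the blue cap at (277,207), as predicted. The dish is at (256,126), clear of the fingers. Descending now.

Request:
carry_out --xyz '[[0, 0, 0.8], [0, 0, 0.8], [0, 0, 0.4], [0, 0, 0.15], [0, 0, 0]]' --dr '[[0, 0, 0], [0, 0, 0], [0, 0, 0], [0, 0, 0], [0, 0, 0]]'

```text
time: 2.45
tool_pos: [455.0, -35.6, 73.8]
tcp_rot: [3.141, 0.0, -2.952]
contact_force: [0.2, 0.6, -0.1]
grip_width: 91.7
```

Request:
carry_out --xyz '[[0, 0, 0], [0, 0, 0], [0, 0, 0], [0, 0, 0], [0, 0, 0], [0, 0, 0]]' --dr '[[0, 0, 0], [0, 0, 0], [0, 0, 0], [0, 0, 0], [0, 0, 0], [0, 0, 0]]' --gripper -1

```text
time: 3.2
tool_pos: [455.0, -36.3, 73.5]
tcp_rot: [3.142, 0.0, -2.953]
contact_force: [0.6, 0.6, -0.0]
grip_width: 36.4
```

Request:
carry_out --xyz '[[0, 0, 0], [0, 0, 0], [0, 0, 0], [0, 0, 0]]' --dr '[[0, 0, 0], [0, 0, 0], [0, 0, 0], [0, 0, 0]]'

```text
time: 3.7
tool_pos: [455.0, -36.3, 73.5]
tcp_rot: [3.142, 0.0, -2.953]
contact_force: [-0.6, 0.6, -0.5]
grip_width: 27.5
```

Run:
```python
from H import *
o=get_obs();print(o["time"],o["tool_pos"],o["grip_width"])
p,r=cur()
p,r=plan(p+[0,0,125],tooldown(190.92),n=4)
t=HP+HR.apply([10,0,0]);t[2]=p[2];print(t)
plan(t,tooldown(190.92),p,r)
```

```text
3.7 [455.01099044 -36.33371923  73.47990101] 27.470070141545097
xyz [[0.0, 0.0, -0.521], [0.0, 0.0, -0.521], [0.0, 0.0, -0.52], [0.0, 0.0, -0.521]] 
dr [[0.0, 0.0, -0.003], [0.0, 0.0, -0.003], [0.0, 0.0, -0.003], [0.0, 0.0, -0.003]]
end [455.  -36.3 198.5] [ 180.     0.  -169.1]
[ 600.21892646 -212.705618    198.45990093]
xyz [[-0.364, -0.669, 0.0], [-0.364, -0.669, 0.0], [-0.364, -0.669, 0.0], [-0.364, -0.669, 0.0], [-0.364, -0.669, 0.0]] 
dr [[0.0, 0.0, 0.0], [0.0, 0.0, 0.0], [0.0, 0.0, 0.0], [0.0, 0.0, 0.0], [0.0, 0.0, 0.0]]
end [ 600.2 -212.7  198.5] [ 180.     0.  -169.1]
```

Request:
carry_out --xyz '[[0, 0, -0.4], [0, 0, -0.6], [0, 0, -0.65], [0, 0, -0.6], [0, 0, 0]]' --dr '[[0, 0, 0], [0, 0, 0], [0, 0, 0], [0, 0, 0], [0, 0, 0]]'

```text
time: 4.32
tool_pos: [456.2, -36.5, 210.6]
tcp_rot: [-3.139, 0.005, -2.953]
contact_force: [0.3, 0.3, -2.4]
grip_width: 27.0
```

Request:
carry_out --xyz '[[-0.3, -0.56, 0], [-0.36, -0.67, 0], [-0.36, -0.67, 0], [-0.36, -0.67, 0], [-0.3, -0.56, 0], [-0.13, -0.22, 0], [0, 0, 0]]' --dr '[[0, 0, 0], [0, 0, 0], [0, 0, 0], [0, 0, 0], [0, 0, 0], [0, 0, 0], [0, 0, 0]]'

```text
time: 5.2
tool_pos: [598.9, -213.8, 205.7]
tcp_rot: [3.139, -0.003, -2.954]
contact_force: [-0.6, 0.7, -2.5]
grip_width: 27.1
```

Run:
```python
from H import *
from plant import capture
c=capture("wrist");np.savez("w2.npz",**c);cv2.imwrite("pics/w2.png",c["image"])
c2=capture("top");np.savez("t2.npz",**c2);cv2.imwrite("pics/t2.png",cv2.resize(c2["image"][160:270,310:410],None,fx=5,fy=5,interpolation=cv2.INTER_CUBIC))
o=get_obs();print(o["time"],o["tool_pos"],np.degrees(o["tcp_rot"]),o["contact_force"],o["grip_width"])
P=[(-64,-74,111),(-64,74,111),(-92,74,111),(-92,-74,111),(31,24,48),(31,-24,48),(55,0,48),(-64,52,90),(-64,-52,90),(62,52,90),(62,-52,90),(-79,0,104)]
for q,u in zip(P,proj(c,HR.apply(P)+HP)):print(q,u.round(1))
```

```text
5.3 [ 598.54608037 -212.6017864   206.82743166] [ 1.79874437e+02 -1.36346616e-01 -1.69173916e+02] [ 0.17229404  0.24424658 -2.19514384] 27.196312492704998
(-64, -74, 111) [179.6 126.4]
(-64, 74, 111) [374.5 125.7]
(-92, 74, 111) [377.6  86.1]
(-92, -74, 111) [176.3  86.9]
(31, 24, 48) [300.1 221.1]
(31, -24, 48) [254.4 221.3]
(55, 0, 48) [277.3 242.7]
(-64, 52, 90) [339.7 126.3]
(-64, -52, 90) [214.3 126.8]
(62, 52, 90) [332.9 265.8]
(62, -52, 90) [222.1 266.3]
(-79, 0, 104) [277. 106.]
```

View pics/w2.png

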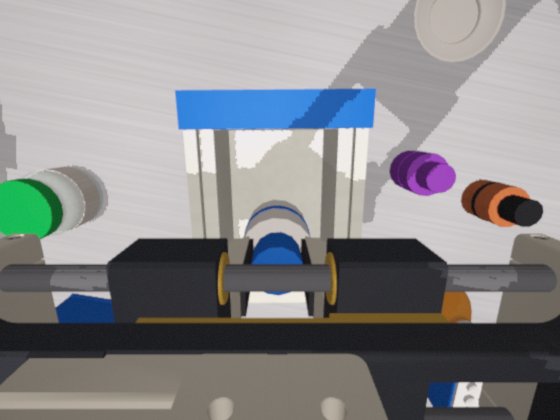

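View pics/t2.png

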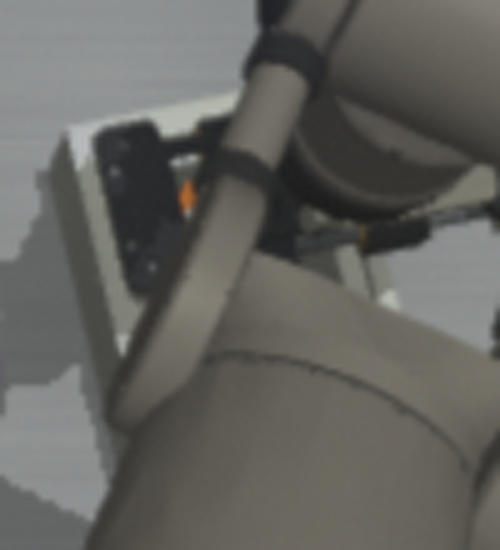

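The wrist view shows the lip corners at (177,91), (375,89), (179,129) and (374,128). That is about 3 px below my prediction, so the housing is about 2 mm further in +x. Columns agree, so the cartridge can go down into the bay.

Request:
carry_out --xyz '[[0, 0, 0.4], [0, 0, 0.45], [0, 0, 0.45], [0, 0, 0.4], [0, 0, 0.2], [0, 0, 0.1], [0, 0, 0], [0, 0, 0]]' --dr '[[0, 0, 0], [0, 0, 0], [0, 0, 0], [0, 0, 0], [0, 0, 0], [0, 0, 0], [0, 0, 0], [0, 0, 0]]'

```text
time: 6.3
tool_pos: [599.9, -213.5, 89.4]
tcp_rot: [-3.141, 0.001, -2.953]
contact_force: [0.8, -0.0, -1.6]
grip_width: 27.2
```

Request:
carry_out --xyz '[[0, 0, 0.05], [0, 0, 0.04], [0, 0, 0.02], [0, 0, 0]]' --dr '[[0, 0, 0], [0, 0, 0], [0, 0, 0], [0, 0, 0]]'

```text
time: 6.8
tool_pos: [599.3, -213.3, 81.7]
tcp_rot: [3.141, -0.0, -2.953]
contact_force: [0.8, -0.1, -1.4]
grip_width: 27.1
```

Request:
carry_out --xyz '[[0, 0, 0.01], [0, 0, 0.01], [0, 0, 0]]' --dr '[[0, 0, 0], [0, 0, 0], [0, 0, 0]]'

```text
time: 7.18
tool_pos: [599.6, -213.5, 81.4]
tcp_rot: [-3.141, 0.001, -2.953]
contact_force: [-1.9, 0.6, 5.0]
grip_width: 27.7
```

The cartridge is on the floor (fz +5 N). Pushing along housing +x, which is tool -x.

Request:
carry_out --xyz '[[-0.05, 0, -0.005], [-0.07, 0, 0], [-0.07, 0, 0], [-0.03, 0, 0], [0, 0, 0]]' --dr '[[0, 0, 0], [0, 0, 0], [0, 0, 0], [0, 0, 0], [0, 0, 0]]'

```text
time: 7.8
tool_pos: [612.2, -211.4, 83.0]
tcp_rot: [-3.14, 0.0, -2.952]
contact_force: [-5.8, 0.8, 14.0]
grip_width: 27.4
```

Run:
```python
from H import *
from plant import capture
c=capture("wrist");np.savez("w3.npz",**c);cv2.imwrite("pics/w3.png",c["image"])
c2=capture("side");np.savez("s3.npz",**c2);cv2.imwrite("pics/s3.png",cv2.resize(c2["image"][100:220,230:380],None,fx=5,fy=5,interpolation=cv2.INTER_CUBIC))
o=get_obs();print(o["time"],o["tool_pos"],np.degrees(o["tcp_rot"]),o["contact_force"],o["moment"],o["grip_width"])
P=[(-64,-74,111),(-64,74,111),(-92,74,111),(-92,-74,111)]
for q,u in zip(P,proj(c,HR.apply(P)+HP)):print(q,u.round(1))
```

```text
7.9 [ 612.1476207  -211.39864862   82.98455016] [-1.79929740e+02  1.37317103e-03 -1.69169767e+02] [-5.81283542e+00  7.21277326e-03  1.35737528e+01] [0.16580602 1.25489345 0.01007258] 27.075219872970763
(-64, -74, 111) [62.8 79. ]
(-64, 74, 111) [495.2  77.7]
(-92, 74, 111) [511.8 -17.8]
(-92, -74, 111) [ 46. -16.]
```

View pics/w3.png

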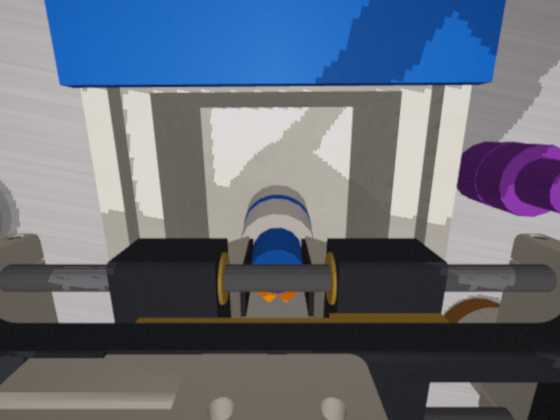

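View pics/s3.png

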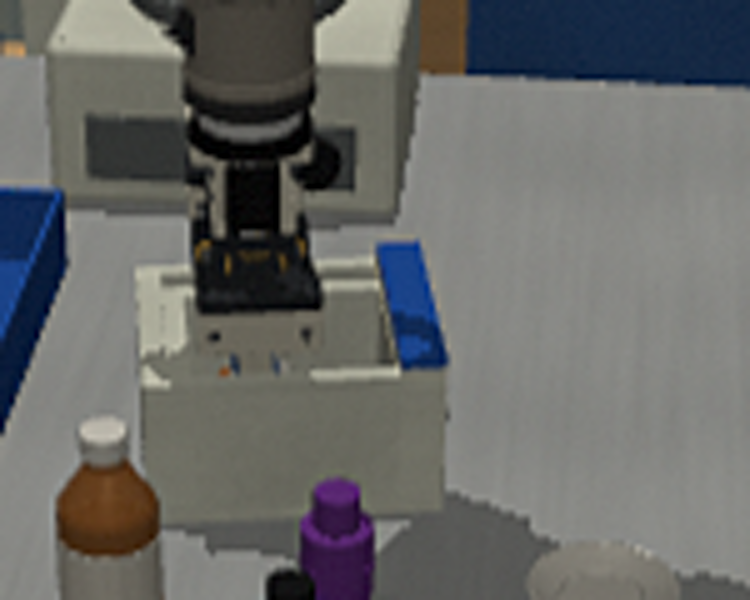

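The view shows the V (orange) ahead of the cap. The rise in z with fz at 14 N suggests the cartridge pivoted slightly in the grip from floor friction. I'll release it so it stands, regrip without downward load, and push again.

Request:
carry_out --xyz '[[0, 0, 0], [0, 0, 0], [0, 0, 0], [0, 0, 0], [0, 0, 0]]' --dr '[[0, 0, 0], [0, 0, 0], [0, 0, 0], [0, 0, 0], [0, 0, 0]]' --gripper -0.2

```text
time: 8.52
tool_pos: [612.4, -210.8, 80.8]
tcp_rot: [3.141, -0.0, -2.953]
contact_force: [-0.3, 0.0, 1.7]
grip_width: 36.8
```

Request:
carry_out --xyz '[[0, 0, -0.03], [0, 0, 0], [0, 0, 0], [0, 0, 0], [0, 0, 0]]' --dr '[[0, 0, 0], [0, 0, 0], [0, 0, 0], [0, 0, 0], [0, 0, 0]]' --gripper -1

```text
time: 9.15
tool_pos: [612.5, -211.0, 83.0]
tcp_rot: [-3.141, 0.0, -2.953]
contact_force: [-0.2, -0.4, 1.8]
grip_width: 25.5
```

Request:
carry_out --xyz '[[-0.02, 0, 0], [-0.02, 0, 0], [0, 0, 0]]' --dr '[[0, 0, 0], [0, 0, 0], [0, 0, 0]]'

```text
time: 9.52
tool_pos: [614.5, -210.6, 83.4]
tcp_rot: [-3.141, -0.001, -2.953]
contact_force: [-2.7, -1.7, 6.9]
grip_width: 25.7
```

Run:
```python
from H import *
from plant import capture
c=capture("wrist");np.savez("w4.npz",**c);cv2.imwrite("pics/w4.png",cv2.resize(c["image"][150:310,180:380],None,fx=4,fy=3.7,interpolation=cv2.INTER_CUBIC))
c=capture("top");np.savez("t4.npz",**c);cv2.imwrite("pics/t4.png",cv2.resize(c["image"][160:270,310:410],None,fx=5,fy=5,interpolation=cv2.INTER_CUBIC))
```

```text
(no output)
```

View pics/w4.png

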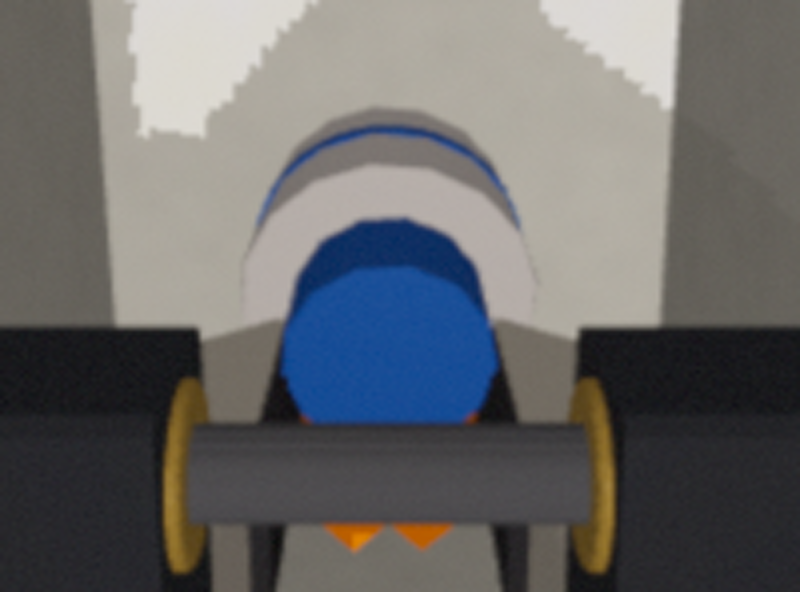

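View pics/t4.png

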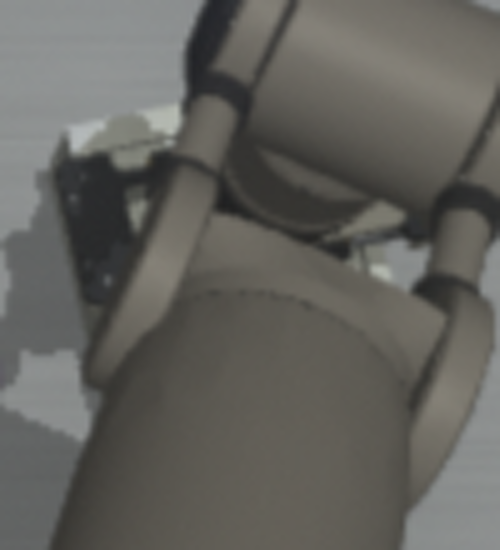

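Run:
```python
from H import *
c=load("w4.npz");o=get_obs();print(o["time"],o["tool_pos"])
a=atz(c,(277.5,248.4),80);b=atz(c,(277.5,230.8),56);print("cap",a,"shoulder",b)
print("in housing",HR.inv().apply([a-HP,b-HP,o["tool_pos"]-HP]))
# perspective radius check: cap edge to edge width
print(np.linalg.norm(atz(c,(180+283/4,250),80)-atz(c,(180+497/4,250),80)),np.linalg.norm(atz(c,(180+243/4,231),56)-atz(c,(180+537/4,231),56)))
P=[(31,24,48),(31,-24,48),(55,0,48),(55+8*1.414,0,48),(24,0,80),(24,0,56)]
for q,u in zip(P,proj(c,HR.apply(P)+HP)):print(q,u.round(1), (u-[180,150])*[4,3.7])
```

```text
9.625 [ 614.43562234 -210.61177575   83.32137812]
cap [ 604.07939179 -212.1348061    80.        ] shoulder [ 602.90477184 -212.31168936   56.        ]
in housing [[13.8986961  -0.17084359 80.        ]
 [12.71183696 -0.12200608 56.        ]
 [24.35592284 -0.63725696 83.32137812]]
27.428339731454166 43.37393717031076
(31, 24, 48) [315.7 254. ] [542.7425876  384.62887182]
(31, -24, 48) [239.8 254.1] [239.13027097 385.28576703]
(55, 0, 48) [277.8 288.1] [391.19144409 510.96142868]
(66.312, 0, 48) [277.8 303.4] [391.31574098 567.58640841]
(24, 0, 80) [277.9 266.5] [391.47388721 430.97210119]
(24, 0, 56) [277.7 248.6] [390.97027535 364.92233068]
```

The cap is at housing x≈14, so the pads slid 10 mm past it. I'll release, move back, regrip it centred, and then move it with the weight lifted.

Request:
carry_out --xyz '[[0, 0, 0], [0, 0, 0], [0, 0, 0], [0.08, 0, 0], [0.095, 0.007, 0.02], [0, 0, 0], [0, 0, 0]]' --dr '[[0, 0, 0], [0, 0, 0], [0, 0, 0], [0, 0, 0], [0, 0, 0], [0, 0, 0], [0, 0, 0]]' --gripper -0.1

```text
time: 10.5
tool_pos: [604.4, -212.1, 81.7]
tcp_rot: [-3.142, 0.0, -2.953]
contact_force: [-0.3, -0.2, -0.7]
grip_width: 41.2
```

Run:
```python
from H import *
from plant import capture
c=capture("wrist");np.savez("w5.npz",**c);cv2.imwrite("pics/w5.png",cv2.resize(c["image"][150:310,180:380],None,fx=4,fy=3.7,interpolation=cv2.INTER_CUBIC))
o=get_obs();print(o["time"],o["tool_pos"],o["contact_force"],o["grip_width"],HR.inv().apply(o["tool_pos"]-HP))
```

```text
10.55 [ 604.43048046 -212.04668215   81.71416169] [ 2.84466649e-04 -7.06627936e-01 -5.93068053e-01] 41.1833572353897 [14.26012152 -0.15082494 81.71416169]
```

View pics/w5.png

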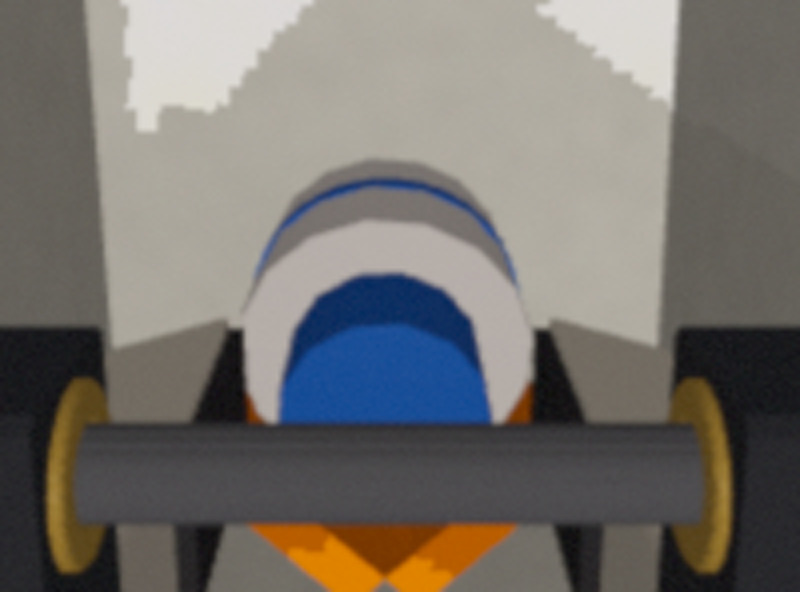

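Run:
```python
from H import *
c=load("w5.npz")
a=atz(c,(276.75,264.05),80);b=atz(c,(277,246.2),56);v=atz(c,(180+386/4,150+578/3.7),48)
print("cap",a,"shoulder",b)
print("in housing",HR.inv().apply([a-HP,b-HP,v-HP]))
```

```text
cap [ 601.81799816 -212.48333905   80.        ] shoulder [ 601.74843613 -212.35452034   56.        ]
in housing [[ 1.16122249e+01 -8.46711979e-02  8.00000000e+01]
 [ 1.15683256e+01  5.49926526e-02  5.60000000e+01]
 [ 5.71778027e+01 -3.99331412e-01  4.80000000e+01]]
```

Request:
carry_out --xyz '[[0.045, 0, 0], [0, 0, 0], [0, 0, 0]]' --dr '[[0, 0, 0], [0, 0, 0], [0, 0, 0]]'

```text
time: 10.92
tool_pos: [601.7, -212.5, 81.6]
tcp_rot: [-3.142, 0.0, -2.953]
contact_force: [0.6, 0.0, 0.8]
grip_width: 41.4
```

Request:
carry_out --xyz '[[0, 0, 0], [0, 0, 0], [0, 0, 0], [0, 0, 0], [0, 0, 0], [0, 0, -0.02], [0, 0, -0.02], [0, 0, 0]]' --dr '[[0, 0, 0], [0, 0, 0], [0, 0, 0], [0, 0, 0], [0, 0, 0], [0, 0, 0], [0, 0, 0], [0, 0, 0]]' --gripper -1

```text
time: 11.92
tool_pos: [601.7, -212.4, 84.0]
tcp_rot: [3.141, -0.0, -2.953]
contact_force: [-0.0, 0.1, -1.4]
grip_width: 27.0
```

Request:
carry_out --xyz '[[-0.06, 0, 0], [-0.07, 0, 0], [-0.04, 0, 0], [0, 0, 0], [0, 0, 0]]' --dr '[[0, 0, 0], [0, 0, 0], [0, 0, 0], [0, 0, 0], [0, 0, 0]]'

```text
time: 12.55
tool_pos: [611.6, -210.5, 83.9]
tcp_rot: [3.141, -0.0, -2.953]
contact_force: [-0.1, -0.2, -2.1]
grip_width: 27.0
```

Request:
carry_out --xyz '[[-0.02, 0, 0.025], [-0.02, 0, 0], [0, 0, 0], [0, 0, 0]]' --dr '[[0, 0, 0], [0, 0, 0], [0, 0, 0], [0, 0, 0]]'

```text
time: 13.05
tool_pos: [614.1, -210.1, 82.5]
tcp_rot: [3.142, 0.0, -2.953]
contact_force: [-0.4, -0.6, -2.3]
grip_width: 27.3
```

Request:
carry_out --xyz '[[-0.015, 0, 0], [0, 0, 0]]' --dr '[[0, 0, 0], [0, 0, 0]]'

```text
time: 13.3
tool_pos: [615.0, -209.9, 82.5]
tcp_rot: [3.142, 0.0, -2.953]
contact_force: [-0.3, 0.3, -2.3]
grip_width: 27.5
```

Request:
carry_out --xyz '[[-0.015, 0, 0], [0, 0, 0]]' --dr '[[0, 0, 0], [0, 0, 0]]'

```text
time: 13.55
tool_pos: [615.9, -209.8, 82.5]
tcp_rot: [-3.142, 0.0, -2.953]
contact_force: [-0.4, 0.3, -1.3]
grip_width: 27.3
```

Request:
carry_out --xyz '[[-0.015, 0, 0], [0, 0, 0]]' --dr '[[0, 0, 0], [0, 0, 0]]'

```text
time: 13.8
tool_pos: [616.4, -209.8, 82.4]
tcp_rot: [3.142, -0.001, -2.953]
contact_force: [-2.6, -1.8, -1.9]
grip_width: 27.4
```

Request:
carry_out --xyz '[[-0.015, 0, 0], [-0.01, 0, 0], [0, 0, 0.01], [0, 0, 0]]' --dr '[[0, 0, 0], [0, 0, 0], [0, 0, 0], [0, 0, 0]]'

```text
time: 14.3
tool_pos: [617.3, -210.1, 82.0]
tcp_rot: [-3.141, -0.002, -2.953]
contact_force: [-6.3, -3.2, 0.4]
grip_width: 27.3
```

Request:
carry_out --xyz '[[-0.01, -0.008, 0.008], [0, 0, 0], [0, 0, 0]]' --dr '[[0, 0, 0], [0, 0, 0], [0, 0, 0]]'

```text
time: 14.68
tool_pos: [617.5, -210.2, 81.9]
tcp_rot: [3.141, -0.003, -2.953]
contact_force: [-8.2, -1.4, 4.2]
grip_width: 27.5
```

Request:
carry_out --xyz '[[0, 0, 0], [0, 0, 0], [0, 0, 0], [0, 0, 0]]' --dr '[[0, 0, 0], [0, 0, 0], [0, 0, 0], [0, 0, 0]]' --gripper -0.1

```text
time: 15.18
tool_pos: [619.1, -209.6, 81.4]
tcp_rot: [-3.142, 0.0, -2.953]
contact_force: [-0.9, -0.3, -0.9]
grip_width: 41.5
```

Run:
```python
from H import *
from plant import capture
c=capture("wrist");np.savez("w6.npz",**c);cv2.imwrite("pics/w6.png",cv2.resize(c["image"][150:310,180:380],None,fx=4,fy=3.7,interpolation=cv2.INTER_CUBIC))
o=get_obs();print(o["time"],o["tool_pos"],o["contact_force"],o["grip_width"],HR.inv().apply(o["tool_pos"]-HP))
```

```text
15.225 [ 619.03024516 -209.57666237   81.40350011] [-0.90350702 -0.23646955  0.08020281] 41.42218336306787 [29.06343921 -0.49128383 81.40350011]
```

View pics/w6.png

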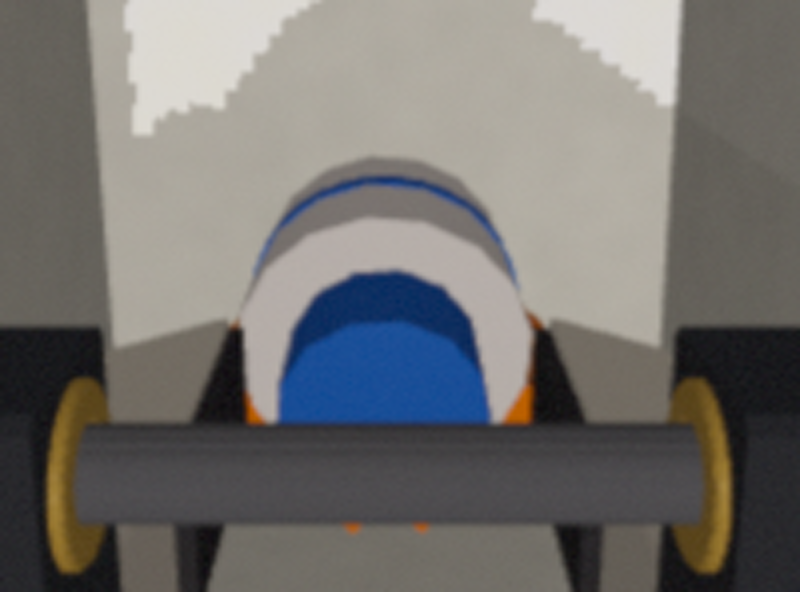

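Released. The cap stands upright against the V, whose orange tips flank the body. I'll raise the arm and check from above.

Request:
carry_out --xyz '[[0.02, 0, -0.2], [0, 0, -0.5], [0, 0, -0.7], [0.4, 0, -0.7], [0.7, 0, -0.7], [0.7, 0, -0.3], [0, 0, 0], [0, 0, 0]]' --dr '[[0, 0, 0], [0, 0, 0], [0, 0, 0], [0, 0, 0], [0, 0, 0], [0, 0, 0], [0, 0, 0], [0, 0, 0]]'

```text
time: 16.23
tool_pos: [511.9, -230.2, 267.9]
tcp_rot: [-3.141, 0.001, -2.953]
contact_force: [0.4, 0.6, -0.7]
grip_width: 41.4
```

Run:
```python
from H import *
from plant import capture
c=capture("wrist");np.savez("w7.npz",**c);cv2.imwrite("pics/w7.png",c["image"])
c=capture("top");np.savez("t7.npz",**c);cv2.imwrite("pics/t7.png",cv2.resize(c["image"][165:265,310:410],None,fx=6,fy=6,interpolation=cv2.INTER_CUBIC))
o=get_obs();print(o["time"],o["tool_pos"],o["contact_force"],o["grip_width"],HR.inv().apply(o["tool_pos"]-HP))
```

```text
16.325 [ 512.15436486 -229.87986712  266.74490955] [-0.956168    0.24350232 -0.16196697] 40.98823564563533 [-7.97234043e+01 -1.80476899e-01  2.66744910e+02]
```

View pics/w7.png

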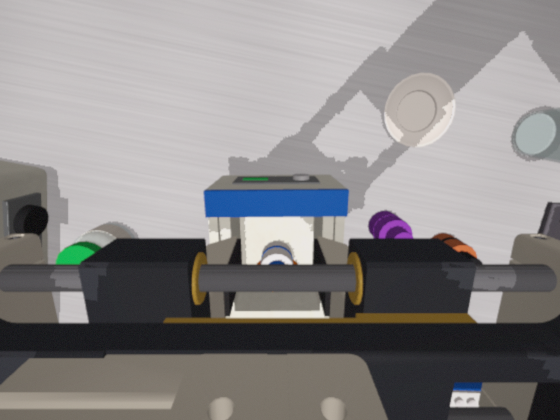

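View pics/t7.png

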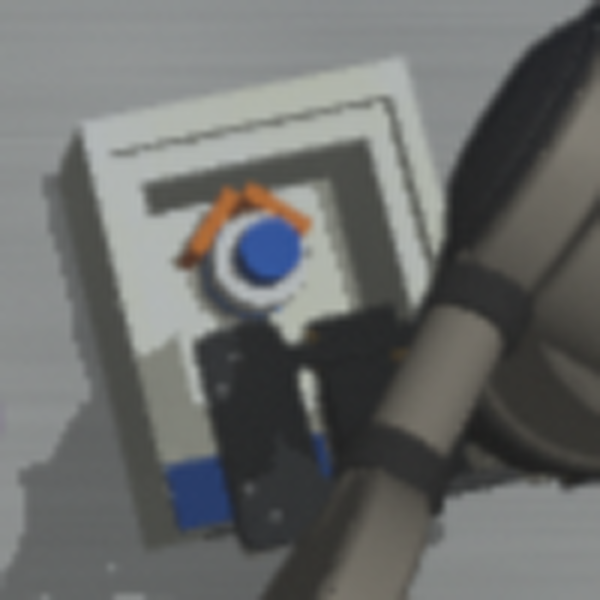

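Run:
```python
from H import *
t=load("t7.npz")
for s in(0,2):
  h=HP+HR.apply([s,0,0])
  P=[(24,0,80),(24,0,56),(31,24,48),(31,-24,48),(55,0,48),(66.3,0,48),(92,74,100),(92,-74,100)]
  print(s,[((u-[310,165]+.5)*6-.5).round(0).tolist() for u in proj(t,HR.apply(P)+h)])
a=atz(t,unc((270,250),(310,165),6),80);print(HR.inv().apply(a-HP))
```

```text
0 [[271.0, 248.0], [261.0, 258.0], [203.0, 257.0], [305.0, 237.0], [242.0, 197.0], [236.0, 174.0], [80.0, 123.0], [405.0, 59.0]]
2 [[270.0, 243.0], [260.0, 254.0], [202.0, 253.0], [304.0, 233.0], [241.0, 193.0], [235.0, 169.0], [79.0, 119.0], [404.0, 54.0]]
[23.02809434  0.59751747 80.        ]
```

Run:
```python
from H import *
c=load("w6.npz")
a=atz(c,(276.75,263.5),80);b=atz(c,(277,246.2-4/3.7),56)
print(HR.inv().apply([a-HP,b-HP]))
t=load("t7.npz");im=t["image"].astype(int)
sub=im[165:265,310:410];B,G,R=sub[...,0],sub[...,1],sub[...,2]
m=((B-R>50)).astype(np.uint8);n,l,st,ce=cv2.connectedComponentsWithStats(m);print(st[1:],ce[1:])
for i in range(1,n):
    if st[i][4]>30:
        u=ce[i]+[310,165];print(u,HR.inv().apply(atz(t,u,80)-HP))
```

```text
[[26.10504131 -0.4145066  80.        ]
 [25.70641431 -0.27308245 56.        ]]
[[40 37 10 10 79]
 [53 74  1  3  3]
 [28 77 10 11 82]] [[44.55696203 41.10126582]
 [53.         75.        ]
 [32.76829268 81.80487805]]
[354.55696203 206.10126582] [23.43598088  0.57037965 80.        ]
[342.76829268 246.80487805] [-75.97968854  56.66470888  80.        ]
```

Both cameras put the cartridge within about 0.6 mm of home and upright. Next is the panel.

```bash
cat >> H.py <<'E'
HP=np.array([592.4,-214.5,0])
PP=np.array([535.2,219.5,80.1]);PYAW=6.81
def pR(yaw,tilt): return Ro.from_euler("ZY",[yaw,-tilt],degrees=True)
def toolfor(PRot):
    M=PRot.as_matrix();return Ro.from_matrix(np.c_[M[:,1],M[:,0],-M[:,2]])
def tcpfor(p,PRot,z=30,x=10): return p+PRot.apply([x,0,z])
E
python3 - <<'E'
from H import *
R=pR(PYAW,28);t=tcpfor(PP,R,z=130);print(t)
plan(t,toolfor(R))
E
```

```text
[483.36646566 213.31004975 199.5779027 ]
xyz [[-0.071, 0.565, 0.087], [0.002, 0.566, 0.103], [0.075, 0.559, 0.119], [0.147, 0.541, 0.131], [0.217, 0.515, 0.141], [0.282, 0.48, 0.147], [0.343, 0.437, 0.151], [0.399, 0.386, 0.151]] 
dr [[-0.205, -0.221, 0.884], [-0.205, -0.221, 0.884], [-0.205, -0.221, 0.884], [-0.205, -0.221, 0.884], [-0.205, -0.221, 0.884], [-0.205, -0.221, 0.884], [-0.205, -0.221, 0.884], [-0.205, -0.221, 0.884]]
xyz [[0.448, 0.33, 0.148], [0.49, 0.268, 0.142], [0.523, 0.202, 0.133], [0.547, 0.131, 0.122], [0.562, 0.06, 0.107]] 
dr [[-0.205, -0.221, 0.884], [-0.205, -0.221, 0.884], [-0.205, -0.221, 0.884], [-0.205, -0.221, 0.884], [-0.205, -0.221, 0.884]]
end [483.4 213.3 199.6] [152.    0.   96.8]
```

Request:
carry_out --xyz '[[-0.07, 0.57, 0.09], [0, 0.57, 0.1], [0.08, 0.56, 0.12], [0.15, 0.54, 0.13], [0.22, 0.52, 0.14], [0.28, 0.48, 0.15], [0.34, 0.44, 0.15], [0.4, 0.39, 0.15]]' --dr '[[-0.2, -0.22, 0.88], [-0.2, -0.22, 0.88], [-0.2, -0.22, 0.88], [-0.2, -0.22, 0.88], [-0.2, -0.22, 0.88], [-0.2, -0.22, 0.88], [-0.2, -0.22, 0.88], [-0.2, -0.22, 0.88]]' --gripper 0.3

```text
time: 17.32
tool_pos: [493.6, 45.0, 224.4]
tcp_rot: [2.839, 0.102, 2.319]
contact_force: [0.6, 0.0, 0.1]
grip_width: 59.4
```

Request:
carry_out --xyz '[[0.45, 0.33, 0.15], [0.49, 0.27, 0.14], [0.52, 0.2, 0.13], [0.55, 0.13, 0.12], [0.56, 0.06, 0.11], [0, 0, 0], [0, 0, 0]]' --dr '[[-0.2, -0.22, 0.88], [-0.2, -0.22, 0.88], [-0.2, -0.22, 0.88], [-0.2, -0.22, 0.88], [-0.2, -0.22, 0.88], [0, 0, 0], [0, 0, 0]]'

```text
time: 18.2
tool_pos: [482.0, 196.6, 199.8]
tcp_rot: [2.678, 0.026, 1.755]
contact_force: [-1.0, 0.2, 1.0]
grip_width: 59.8
```

Run:
```python
from H import *
from plant import capture
c=capture("wrist");np.savez("w8.npz",**c);cv2.imwrite("pics/w8.png",c["image"])
o=get_obs();print(o["time"],o["tool_pos"],np.degrees(o["tcp_rot"]),o["contact_force"],o["moment"],o["grip_width"])
R=pR(PYAW,28)
P=[(3,42,34),(17,42,34),(3,-42,34),(17,-42,34),(75,60,6),(-75,60,6)]
for q,u in zip(P,proj(c,R.apply(P)+PP)):print(q,u.round(1))
plan(tcpfor(PP,R,z=130),toolfor(R))
```

```text
18.25 [482.19702395 196.11861261 200.05166178] [153.43342377   1.47489849 100.46136606] [1.18927575 0.28102517 0.47208338] [-0.10622025  0.32302313  0.06612159] 59.800218315008365
(3, 42, 34) [279.2 145.6]
(17, 42, 34) [297.  146.9]
(3, -42, 34) [272.2 245.8]
(17, -42, 34) [288.5 247. ]
(75, 60, 6) [364.8 128.9]
(-75, 60, 6) [190.9 116.5]
xyz [[0.278, 0.063, 0.032]] 
dr [[-0.173, -0.045, 0.49]]
end [483.3 213.3 199.6] [152.   -0.   96.8]
```

View pics/w8.png

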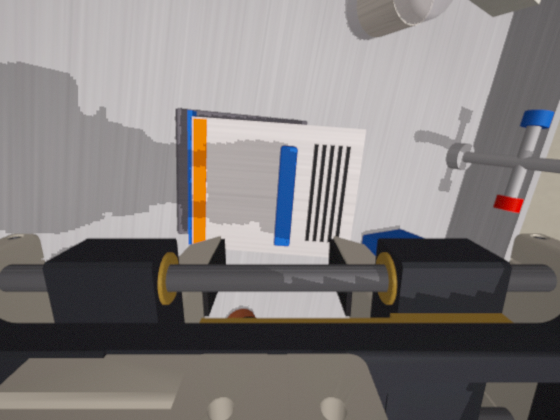

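The rib shows at (281,146)-(290,246), about 1.5 px to panel +x of prediction. I'll correct for that and approach.

Run:
```python
from H import *
R=pR(PYAW,28)
p,r=plan(tcpfor(PP,R,z=110,x=11),toolfor(R))
plan(tcpfor(PP,R,z=45,x=11),toolfor(R),p,r)
```

```text
xyz [[0.275, 0.088, 0.365]] 
dr [[-0.173, -0.045, 0.49]]
end [493.6 214.5 182.4] [152.   -0.   96.8]
xyz [[0.0, 0.0, 0.542], [0.0, 0.0, 0.542]] 
dr [[0.0, 0.0, 0.0], [0.0, 0.0, 0.0]]
end [523.9 218.2 125. ] [152.   -0.   96.8]
```

Request:
carry_out --xyz '[[0.275, 0.088, 0.365], [0, 0, 0.4], [0, 0, 0.4], [0, 0, 0.28], [0, 0, 0], [0, 0, 0]]' --dr '[[-0.173, -0.045, 0.49], [0, 0, 0], [0, 0, 0], [0, 0, 0], [0, 0, 0], [0, 0, 0]]'

```text
time: 19.0
tool_pos: [523.8, 218.2, 126.0]
tcp_rot: [2.652, -0.001, 1.688]
contact_force: [-0.2, 0.3, -0.3]
grip_width: 59.7
```

Run:
```python
from H import *
from plant import capture
c=capture("wrist");np.savez("w9.npz",**c);cv2.imwrite("pics/w9.png",c["image"])
o=get_obs();print(o["time"],o["tool_pos"],np.degrees(o["tcp_rot"]),o["contact_force"],o["moment"],o["grip_width"])
R=pR(PYAW,28)
P=[(3,42,34),(17,42,34),(3,-42,34),(17,-42,34),(75,60,6),(-75,60,6)]
for q,u in zip(P,proj(c,R.apply(P)+PP)):print(q,u.round(1))
plan(tcpfor(PP,R,z=31,x=11),toolfor(R))
```

```text
19.05 [523.76430658 218.40630327 126.27714005] [ 1.51893014e+02 -5.25458172e-02  9.67150967e+01] [0.62756131 0.13127919 0.5120642 ] [-0.16173563  0.38114629  0.0516556 ] 59.84540415514069
(3, 42, 34) [259.4 185.7]
(17, 42, 34) [286.7 185.6]
(3, -42, 34) [262. 327.]
(17, -42, 34) [285.9 326.9]
(75, 60, 6) [383.7 146.5]
(-75, 60, 6) [129.  147.3]
xyz [[-0.005, -0.009, 0.253]] 
dr [[0.013, 0.0, -0.014]]
end [530.4 218.9 112.6] [152.    0.   96.8]
```

View pics/w9.png

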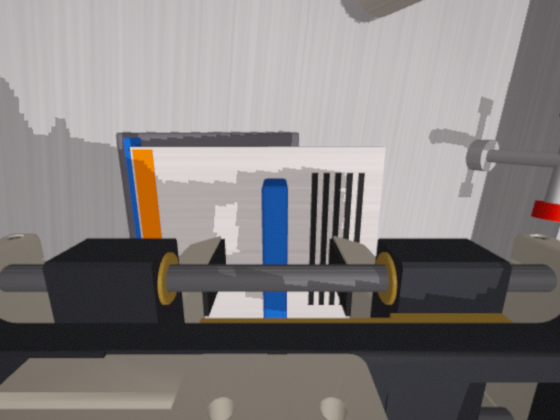

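The rib (cols 262–288) is centred between the fingers and the panel edges are square in view. Descending and gripping.

Request:
carry_out --xyz '[[0, -0.009, 0.15], [0, 0, 0.1], [0, 0, 0], [0, 0, 0]]' --dr '[[0, 0, 0], [0, 0, 0], [0, 0, 0], [0, 0, 0]]'

```text
time: 19.55
tool_pos: [530.3, 219.6, 112.5]
tcp_rot: [2.653, -0.0, 1.688]
contact_force: [0.5, 0.1, 0.6]
grip_width: 59.6
```

Request:
carry_out --xyz '[[0, 0, 0], [0, 0, 0], [0, 0, 0], [0, 0, 0], [0, 0, 0], [0, 0, 0], [0, 0, 0], [0, 0, 0]]' --dr '[[0, 0, 0], [0, 0, 0], [0, 0, 0], [0, 0, 0], [0, 0, 0], [0, 0, 0], [0, 0, 0], [0, 0, 0]]' --gripper -1

```text
time: 20.55
tool_pos: [530.1, 219.5, 112.5]
tcp_rot: [2.654, -0.0, 1.688]
contact_force: [-2.1, 0.1, 1.7]
grip_width: 13.8
```

Run:
```python
from H import *
o=get_obs();print(o["time"],o["tool_pos"],np.degrees(o["tcp_rot"]),o["contact_force"],o["moment"],o["grip_width"])
R=pR(PYAW,28);print(R.inv().apply(o["tool_pos"]-PP))
```

```text
20.55 [530.13788064 219.49931427 112.49972441] [ 1.52044936e+02 -1.28092762e-02  9.67075170e+01] [-2.08545645  0.1009963   1.65528032] [-0.14640933  0.52002524  0.03214623] 13.835655096768319
[10.77262506  0.59957141 30.96705117]
```

Gripped at 13.8 mm. Lifting, then carrying to a hover above the housing.

Request:
carry_out --xyz '[[0, 0.09, -0.17], [0, 0.19, -0.35], [0, 0.22, -0.42], [0, 0.22, -0.42], [0, 0.19, -0.35], [0, 0, 0], [0, 0, 0]]' --dr '[[0, 0, 0], [0, 0, 0], [0, 0, 0], [0, 0, 0], [0, 0, 0], [0, 0, 0], [0, 0, 0]]'

```text
time: 21.42
tool_pos: [529.7, 219.3, 227.8]
tcp_rot: [2.655, -0.0, 1.688]
contact_force: [-0.7, -0.2, -3.3]
grip_width: 14.0
```

```bash
cat >> H.py <<'E'
def ptarget(xh,zh,tilt,y=0,off=(10,0.3,31)):
    R=pR(10.92,tilt);o=HP+HR.apply([xh,y,zh])+R.apply([75,0,0])
    return o+R.apply(off),toolfor(R)
def pstate(off=(10,0.3,31)):
    p,r=cur();M=r.as_matrix();R=np.c_[M[:,1],M[:,0],-M[:,2]]
    o=p-R@np.array(off);h=o+R@[-75,0,0];f=o+R@[75,0,0]
    print("hook",HR.inv().apply(h-HP).round(1),"free",HR.inv().apply(f-HP).round(1),"tilt",np.degrees(np.arccos(R[2,2])).round(2),"yaw",np.degrees(np.arctan2(R[1,0],R[0,0])).round(2),"roll",np.degrees(R[2,1]).round(2))
E
python3 - <<'E'
from H import *
from plant import capture
c=capture("wrist");np.savez("w10.npz",**c);cv2.imwrite("pics/w10.png",c["image"])
o=get_obs();print(o["time"],o["tool_pos"],np.degrees(o["tcp_rot"]),o["contact_force"],o["moment"],o["grip_width"])
pstate()
t,R=ptarget(-40,150,18);print(t);plan(t,R)
E
```

```text
21.475 [529.62651601 219.30854637 227.41330763] [1.52167838e+02 2.13650114e-03 9.67095769e+01] [-0.07232553 -0.38021596 -4.46387475] [-0.19387209  0.57921241 -0.01932712] 14.013318727528087
hook [-40.  442.  160.3] free [ 92.3 432.3 230.3] tilt 27.83 yaw 6.71 roll -0.0
[ 623.0374047  -208.2835416   205.74919653]
xyz [[-0.907, 0.058, 0.082], [-0.909, 0.052, 0.077], [-0.909, 0.045, 0.072], [-0.909, 0.04, 0.069], [-0.91, 0.033, 0.065], [-0.911, 0.026, 0.06], [-0.911, 0.021, 0.057], [-0.911, 0.013, 0.053]] 
dr [[0.154, 0.026, -0.061], [0.154, 0.026, -0.061], [0.154, 0.026, -0.061], [0.154, 0.026, -0.061], [0.154, 0.026, -0.061], [0.154, 0.026, -0.061], [0.154, 0.026, -0.061], [0.154, 0.026, -0.061]]
end [ 623.  -208.3  205.7] [162.   -0.  100.9]
```

View pics/w10.png

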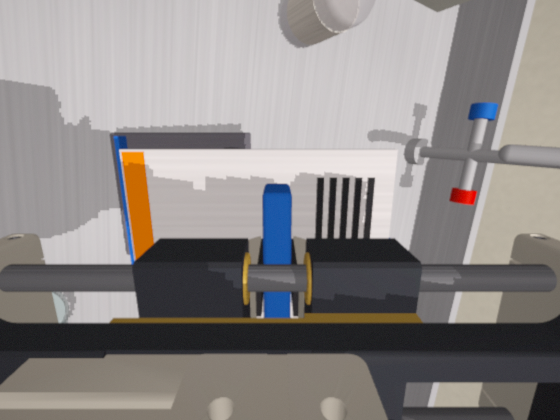

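Run:
```python
from H import *
c=load("w10.npz");p,r=cur();M=r.as_matrix();R=np.c_[M[:,1],M[:,0],-M[:,2]]
for off in((10,0.3,31),(10,0.3,29),(10,2.3,31)):
    o=p-R@np.array(off)
    P=np.array([(-75,60,6),(75,60,6),(3,42,34),(17,42,34)])
    print(off,proj(c,P@R.T+o).round(1).tolist())
cv2.imwrite("pics/w10c.png",cv2.resize(c["image"][130:230,105:265],None,fx=5,fy=5,interpolation=cv2.INTER_CUBIC))
cv2.imwrite("pics/w10d.png",cv2.resize(c["image"][130:230,250:410],None,fx=5,fy=5,interpolation=cv2.INTER_CUBIC))
```

```text
(10, 0.3, 31) [[118.2, 148.9], [395.5, 148.6], [260.2, 191.8], [290.3, 191.7]]
(10, 0.3, 29) [[116.3, 149.1], [396.9, 148.8], [260.0, 192.6], [290.5, 192.6]]
(10, 2.3, 31) [[118.7, 152.6], [395.1, 152.3], [260.3, 196.0], [290.3, 195.9]]
```

View pics/w10c.png

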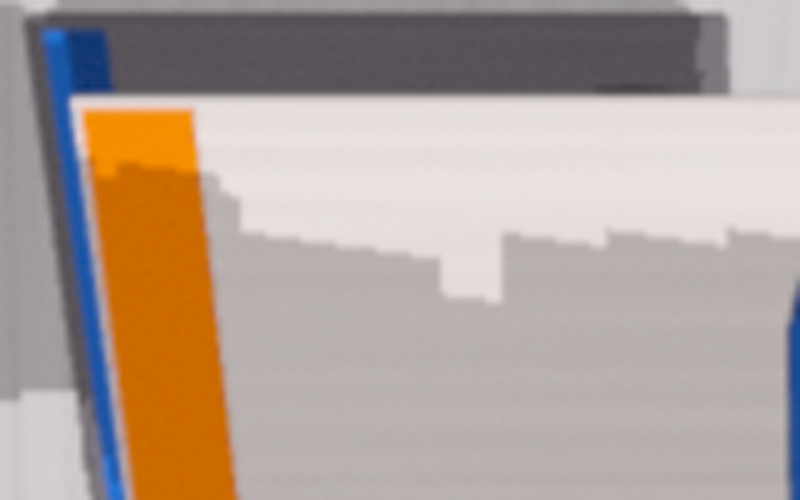

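View pics/w10d.png

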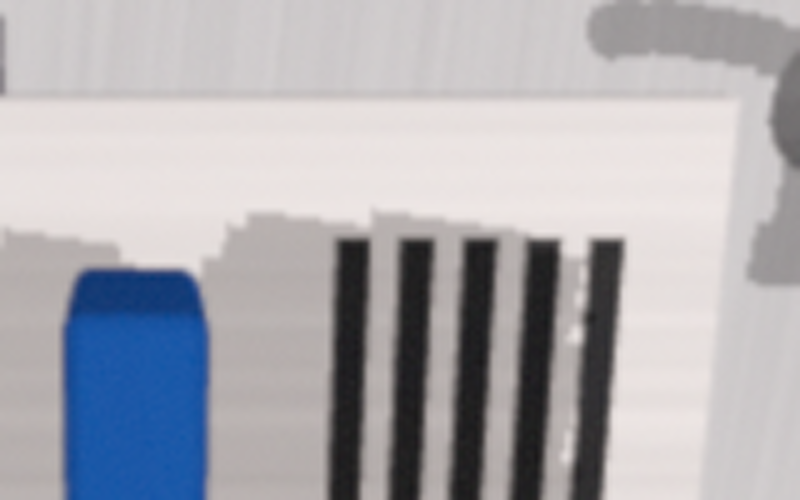

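The panel is square in the jaws: corners at (119,149) and (398,149.5), against predicted (118,149) and (395.5,149). That is within about 1 mm. Carrying it over.

Request:
carry_out --xyz '[[-0.7, 0.06, 0.08], [-0.9, 0.05, 0.08], [-0.91, 0.05, 0.07], [-0.91, 0.04, 0.07], [-0.91, 0.03, 0.07], [-0.91, 0.03, 0.06], [-0.91, 0.02, 0.06], [-0.91, 0.01, 0.05]]' --dr '[[0.15, 0.026, -0.06], [0.15, 0.026, -0.06], [0.15, 0.026, -0.06], [0.15, 0.026, -0.06], [0.15, 0.026, -0.06], [0.15, 0.026, -0.06], [0.15, 0.026, -0.06], [0.15, 0.026, -0.06]]'

```text
time: 22.48
tool_pos: [622.1, -196.9, 205.0]
tcp_rot: [2.823, -0.002, 1.761]
contact_force: [0.5, 0.7, -2.3]
grip_width: 13.7
```

Request:
carry_out --xyz '[[-0.21, 0, 0], [0, 0, 0], [0, 0, 0], [0, 0, 0]]' --dr '[[0, 0, 0], [0, 0, 0], [0, 0, 0], [0, 0, 0]]'

```text
time: 22.98
tool_pos: [624.7, -205.9, 207.0]
tcp_rot: [2.821, -0.001, 1.763]
contact_force: [-0.0, 1.0, -2.1]
grip_width: 13.9
```

```bash
sed -i 's/0.3,31)/0.3,30.5)/; s/^HP=np.array(\[592.4,-214.5,0\])/HP=np.array([592.5,-214.9,0])/' H.py; grep -n "HP=\|30.5" H.py
python3 - <<'E'
from H import *
from plant import capture
c=capture("wrist");np.savez("w11.npz",**c);cv2.imwrite("pics/w11.png",c["image"])
o=get_obs();print(o["time"],o["tool_pos"],np.degrees(o["tcp_rot"]),o["contact_force"],o["moment"],o["grip_width"])
pstate()
P=[(-64,-74,111),(-64,74,111),(-92,74,111),(-92,-74,111),(92,74,100)]
print(proj(c,HR.apply(P)+HP).round(1).tolist())
p,r=plan(*ptarget(-52,110,18))
plan(*ptarget(-52,92,18),p,r)
E
```

```text
16:HP=np.array([590.4,-214.6,0]);HY=np.radians(10.92);HR=Ro.from_euler("z",HY)
34:HP=np.array([592.5,-214.9,0])
40:def ptarget(xh,zh,tilt,y=0,off=(10,0.3,30.5)):
43:def pstate(off=(10,0.3,30.5)):
23.025 [ 624.76798814 -206.09198389  207.12190405] [ 1.61614917e+02 -4.11677973e-02  1.00981446e+02] [ 0.16036811  0.65027557 -2.31992878] [-0.14299985  0.33094635 -0.00683092] 13.492403398011039
hook [-37.7   2.2 151.4] free [104.7   2.3 198.7] tilt 18.39 yaw 10.97 roll 0.04
[[118.4, 325.3], [86.7, 127.4], [34.8, 127.3], [76.7, 332.9], [302.4, 128.3]]
xyz [[-0.038, -0.44, 0.589]] 
dr [[0.048, -0.007, 0.006]]
end [ 611.5 -210.9  165.3] [162.   -0.  100.9]
xyz [[0.0, -0.093, 0.285]] 
dr [[0.0, 0.0, 0.0]]
end [ 611.5 -211.   147.3] [162.   -0.  100.9]
```

View pics/w11.png

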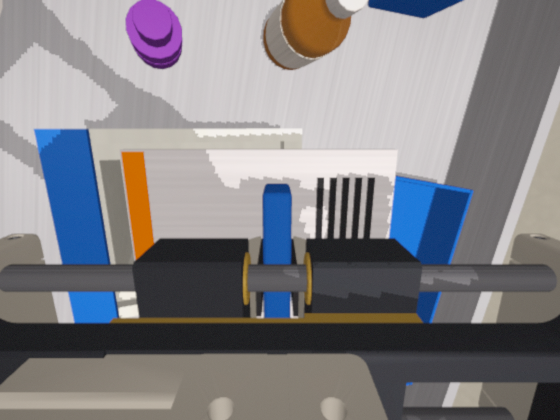

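The lip left edge is at (38,129) and (89,129), matching prediction within the known ~2 px camera bias. Lowering in front of the lip.

Request:
carry_out --xyz '[[-0.02, -0.22, 0.29], [-0.02, -0.22, 0.3], [0, 0, 0], [0, 0, 0]]' --dr '[[0.024, 0, 0], [0.024, 0, 0], [0, 0, 0], [0, 0, 0]]'

```text
time: 23.52
tool_pos: [612.3, -212.3, 166.2]
tcp_rot: [2.826, 0.0, 1.761]
contact_force: [0.6, -1.2, -1.9]
grip_width: 13.7
```

Run:
```python
from H import *
print(get_obs()["contact_force"]);pstate();p,r=plan(*ptarget(-52,92,18),n=2);plan(*ptarget(-62,92,18),p,r)
```

```text
[ 0.60845644 -1.17351794 -1.86266788]
hook [-51.4  -1.5 110.8] free [ 91.2  -1.5 157.3] tilt 18.08 yaw 10.92 roll -0.02
xyz [[0.013, -0.053, 0.148], [0.012, -0.052, 0.149]] 
dr [[0.005, 0.002, 0.0], [0.005, 0.002, 0.0]]
end [ 611.5 -210.9  147.3] [162.   -0.  100.9]
xyz [[0.0, -0.159, -0.052]] 
dr [[0.001, -0.001, -0.001]]
end [ 601.7 -212.8  147.3] [162.    0.  100.9]
```

Request:
carry_out --xyz '[[0.013, -0.05, 0.15], [0.012, -0.05, 0.15], [0, 0, 0], [0, 0, 0]]' --dr '[[0.005, 0, 0], [0.005, 0, 0], [0, 0, 0], [0, 0, 0]]'

```text
time: 24.02
tool_pos: [611.0, -211.0, 145.8]
tcp_rot: [2.829, -0.001, 1.761]
contact_force: [-0.5, 0.2, -1.9]
grip_width: 13.8
```

Run:
```python
from H import *
from plant import capture
c=capture("side");cv2.imwrite("pics/s12.png",cv2.resize(c["image"][100:220,230:380],None,fx=5,fy=5,interpolation=cv2.INTER_CUBIC))
print(get_obs()["contact_force"]);pstate();p,r=plan(*ptarget(-65,92,18),n=2);plan(*ptarget(-75,91.5,18),p,r,n=2)
```

```text
[-0.09197343 -0.52896385 -3.22991128]
hook [-52.5   0.1  90.8] free [ 90.2  -0.  136.9] tilt 17.9 yaw 10.87 roll 0.05
xyz [[0.0, -0.096, -0.043], [0.0, -0.096, -0.043]] 
dr [[-0.006, -0.002, -0.003], [-0.006, -0.002, -0.003]]
end [ 598.7 -213.4  147.3] [162.   -0.  100.9]
xyz [[0.0, -0.081, -0.022], [0.0, -0.08, -0.021]] 
dr [[0.0, 0.0, 0.0], [0.0, 0.0, 0.0]]
end [ 588.9 -215.3  146.8] [162.   -0.  100.9]
```

View pics/s12.png

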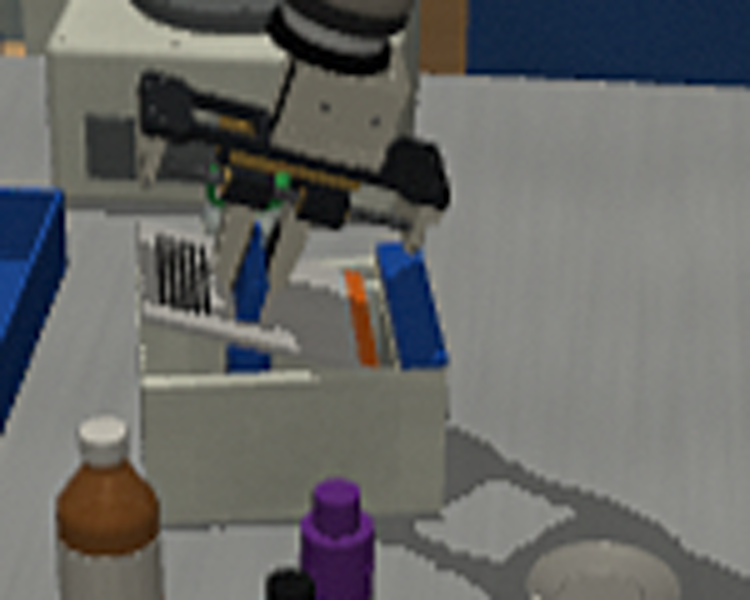

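Request:
carry_out --xyz '[[0, -0.096, -0.045], [0, -0.096, -0.043], [0, 0, 0], [0, 0, 0]]' --dr '[[-0.006, 0, 0], [-0.006, 0, 0], [0, 0, 0], [0, 0, 0]]'

```text
time: 24.58
tool_pos: [598.8, -213.5, 147.7]
tcp_rot: [2.827, -0.0, 1.761]
contact_force: [-0.5, -0.0, -2.9]
grip_width: 13.9
```

Run:
```python
from H import *
print(get_obs()["contact_force"]);pstate();plan(*ptarget(-75,92,18),n=2)
```

```text
[-0.5221708  -0.03181721 -2.87563486]
hook [-65.   -0.1  92.4] free [ 77.6  -0.2 138.8] tilt 18.03 yaw 10.86 roll 0.03
xyz [[0.001, -0.08, -0.023], [0.001, -0.08, -0.022]] 
dr [[0.002, -0.001, -0.003], [0.002, -0.001, -0.003]]
end [ 588.9 -215.3  147.3] [162.    0.  100.9]
```

Request:
carry_out --xyz '[[0, -0.08, -0.023], [0, -0.08, -0.022], [0, 0, 0], [0, 0, 0]]' --dr '[[0, 0, 0], [0, 0, 0], [0, 0, 0], [0, 0, 0]]'

```text
time: 25.08
tool_pos: [589.0, -215.3, 147.1]
tcp_rot: [2.827, -0.001, 1.761]
contact_force: [0.7, 0.4, -2.8]
grip_width: 13.9
```

Run:
```python
from H import *
from plant import capture
c=capture("side");cv2.imwrite("pics/s13.png",cv2.resize(c["image"][100:220,230:380],None,fx=5,fy=5,interpolation=cv2.INTER_CUBIC))
c=capture("wrist");cv2.imwrite("pics/w13.png",c["image"])
print(get_obs()["contact_force"]);pstate()
```

```text
[-3.59880327e-02 -8.55066523e-04 -2.06094980e+00]
hook [-74.8   0.   91.8] free [ 6.780e+01 -1.000e-01  1.382e+02] tilt 18.02 yaw 10.88 roll 0.03
```

View pics/s13.png

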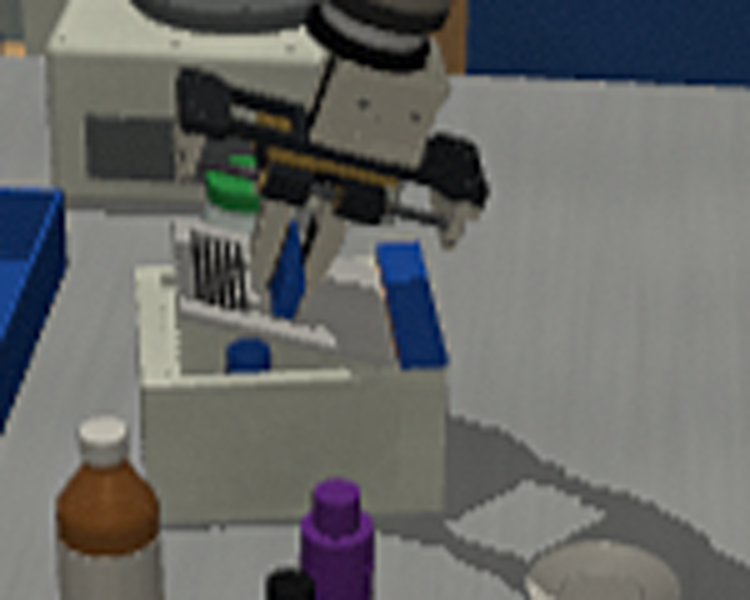

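View pics/w13.png

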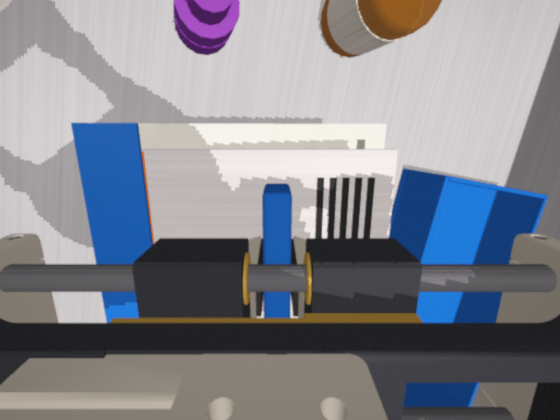

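The striped edge is under the lip, mostly hidden in both views, with no contact force. I'll lower by rotating about the hooked edge.

Run:
```python
from H import *
p,r=plan(*ptarget(-75.5,91.5,10),n=4);p,r=plan(*ptarget(-75.8,91,4),p,r,n=4);plan(*ptarget(-76,90.5,1),p,r,n=3)
```

```text
xyz [[0.0, 0.011, 0.051], [0.0, 0.013, 0.051], [0.0, 0.015, 0.05], [0.001, 0.017, 0.049]] 
dr [[0.251, -0.001, -0.001], [0.251, -0.001, -0.001], [0.251, -0.001, -0.001], [0.251, -0.001, -0.001]]
end [ 595.3 -214.   136.3] [170.    0.  100.9]
xyz [[0.0, 0.01, 0.04], [0.0, 0.01, 0.039], [0.0, 0.012, 0.039], [0.0, 0.013, 0.039]] 
dr [[0.187, 0.0, 0.0], [0.187, 0.0, 0.0], [0.187, 0.0, 0.0], [0.187, 0.0, 0.0]]
end [ 599.2 -213.3  127.4] [176.    0.  100.9]
xyz [[0.0, 0.007, 0.028], [0.0, 0.007, 0.027], [0.0, 0.008, 0.028]] 
dr [[0.125, 0.0, 0.0], [0.125, 0.0, 0.0], [0.125, 0.0, 0.0]]
end [ 600.7 -213.   122.4] [179.    0.  100.9]
```

Request:
carry_out --xyz '[[0, 0.011, 0.051], [0, 0.013, 0.051], [0, 0.015, 0.05], [0, 0.017, 0.049], [0, 0, 0], [0, 0, 0]]' --dr '[[0.25, 0, 0], [0.25, 0, 0], [0.25, 0, 0], [0.25, 0, 0], [0, 0, 0], [0, 0, 0]]'

```text
time: 25.92
tool_pos: [595.1, -213.9, 136.2]
tcp_rot: [2.967, -0.001, 1.761]
contact_force: [-0.2, 0.3, -2.9]
grip_width: 13.9
```

Run:
```python
from H import *
print(get_obs()["contact_force"],get_obs()["moment"]);pstate()
p,r=plan(*ptarget(-75.8,91,4),n=4);plan(*ptarget(-76,90.5,1),p,r,n=3)
```

```text
[-0.1631042   0.2781414  -2.85601038] [-0.09318468  0.19392223 -0.00363376]
hook [-75.6   0.2  91.3] free [7.210e+01 1.000e-01 1.174e+02] tilt 10.02 yaw 10.89 roll 0.06
xyz [[-0.001, 0.01, 0.039], [0.0, 0.012, 0.039], [-0.001, 0.012, 0.039], [0.0, 0.014, 0.038]] 
dr [[0.188, -0.002, -0.001], [0.188, -0.002, -0.001], [0.188, -0.002, -0.001], [0.188, -0.002, -0.001]]
end [ 599.2 -213.3  127.3] [176.    0.  100.9]
xyz [[0.0, 0.007, 0.028], [0.0, 0.007, 0.027], [0.0, 0.008, 0.027]] 
dr [[0.125, 0.0, 0.0], [0.125, 0.0, 0.0], [0.125, 0.0, 0.0]]
end [ 600.8 -213.   122.5] [179.    0.  100.9]
```

Request:
carry_out --xyz '[[0, 0.01, 0.039], [0, 0.012, 0.039], [0, 0.012, 0.039], [0, 0.014, 0.038], [0, 0, 0], [0, 0, 0]]' --dr '[[0.188, 0, 0], [0.188, 0, 0], [0.188, 0, 0], [0.188, 0, 0], [0, 0, 0], [0, 0, 0]]'

```text
time: 26.68
tool_pos: [599.2, -213.2, 127.3]
tcp_rot: [3.072, -0.001, 1.761]
contact_force: [0.3, -1.3, -2.5]
grip_width: 13.7
```

Run:
```python
from H import *
print(get_obs()["contact_force"],get_obs()["moment"]);pstate()
p,r=plan(*ptarget(-76,90.5,1),n=3)
```

```text
[ 0.26096711 -1.31317637 -2.48639289] [-0.11777976  0.08872455 -0.01529939]
hook [-75.7   0.2  91. ] free [7.390e+01 1.000e-01 1.014e+02] tilt 3.99 yaw 10.89 roll 0.05
xyz [[-0.001, 0.007, 0.027], [0.0, 0.007, 0.028], [-0.001, 0.007, 0.027]] 
dr [[0.125, -0.002, -0.001], [0.125, -0.002, -0.001], [0.125, -0.002, -0.001]]
end [ 600.7 -213.   122.5] [179.    0.  100.9]
```

Request:
carry_out --xyz '[[0, 0.007, 0.027], [0, 0.007, 0.028], [0, 0.007, 0.027], [0, 0, 0], [0, 0, 0]]' --dr '[[0.125, 0, 0], [0.125, 0, 0], [0.125, 0, 0], [0, 0, 0], [0, 0, 0]]'

```text
time: 27.3
tool_pos: [600.8, -212.9, 122.5]
tcp_rot: [3.124, -0.001, 1.761]
contact_force: [-0.7, -0.4, -3.0]
grip_width: 13.3
```

Run:
```python
from H import *
print(get_obs()["contact_force"],get_obs()["moment"]);pstate()
p,r=plan(*ptarget(-76.2,89.8,0),n=2)
```

```text
[-0.67206237 -0.35754043 -2.96950085] [-0.09182086  0.08572465 -0.02110326]
hook [-76.    0.2  90.6] free [74.   0.1 93.2] tilt 1.0 yaw 10.89 roll 0.05
xyz [[-0.001, 0.002, 0.019], [0.0, 0.003, 0.018]] 
dr [[0.062, -0.003, -0.002], [0.062, -0.003, -0.002]]
end [ 601.1 -212.9  120.3] [180.    0.  100.9]
```

Request:
carry_out --xyz '[[0, 0.002, 0.019], [0, 0.003, 0.018], [0, 0, 0], [0, 0, 0]]' --dr '[[0.062, 0, 0], [0.062, 0, 0], [0, 0, 0], [0, 0, 0]]'

```text
time: 27.8
tool_pos: [601.1, -213.0, 120.7]
tcp_rot: [3.141, -0.0, 1.761]
contact_force: [-2.1, 0.3, 1.7]
grip_width: 13.9
```

Run:
```python
from H import *
from plant import capture
print(get_obs()["contact_force"],get_obs()["moment"]);pstate()
c=capture("side");cv2.imwrite("pics/s14.png",cv2.resize(c["image"][100:220,230:380],None,fx=5,fy=5,interpolation=cv2.INTER_CUBIC))
```

```text
[-2.0853681   0.27697213  1.65756376] [-0.10216794  0.31919685 -0.01747974]
hook [-76.2  -0.   90.2] free [73.8 -0.1 90.2] tilt 0.03 yaw 10.88 roll 0.02
```

View pics/s14.png

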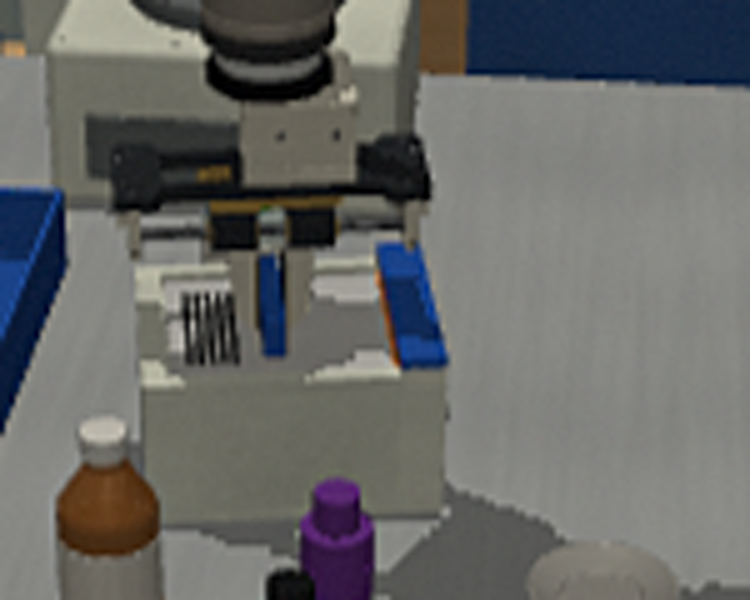

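The panel is flat and taking support (fz changed from -3 to +1.7 N). A tiny press to confirm, then release.

Request:
carry_out --xyz '[[0, 0, 0.01], [0, 0, 0]]' --dr '[[0, 0, 0], [0, 0, 0]]'

```text
time: 28.1
tool_pos: [601.1, -213.0, 120.7]
tcp_rot: [3.141, -0.0, 1.761]
contact_force: [-2.8, 0.1, 6.3]
grip_width: 13.8
```

Request:
carry_out --xyz '[[0, 0, 0], [0, 0, 0], [0, 0, 0], [0, 0, 0], [0, 0, 0]]' --dr '[[0, 0, 0], [0, 0, 0], [0, 0, 0], [0, 0, 0], [0, 0, 0]]' --gripper -0.2

```text
time: 28.72
tool_pos: [601.1, -212.9, 119.7]
tcp_rot: [-3.142, -0.001, 1.761]
contact_force: [0.1, 0.8, -0.3]
grip_width: 36.9
```

Request:
carry_out --xyz '[[0, 0, -0.15], [0, 0, -0.4], [0, 0, -0.7], [0, 0, -0.8], [0, 0, -0.6], [0, 0, 0], [0, 0, 0]]' --dr '[[0, 0, 0], [0, 0, 0], [0, 0, 0], [0, 0, 0], [0, 0, 0], [0, 0, 0], [0, 0, 0]]'

```text
time: 29.6
tool_pos: [600.7, -212.9, 278.4]
tcp_rot: [-3.141, -0.001, 1.761]
contact_force: [-0.0, 0.4, -0.9]
grip_width: 36.0
```

Run:
```python
from H import *
from plant import capture
o=get_obs();print(o["time"],o["tool_pos"],o["contact_force"],o["grip_width"])
c=capture("wrist");np.savez("w15.npz",**c);cv2.imwrite("pics/w15.png",c["image"])
P=[(-76.5,60,96),(73.5,60,96),(-64,74,111),(92,74,100),(76,64,100)]
print(proj(c,HR.apply(P)+HP).round(1).tolist())
c=capture("side");cv2.imwrite("pics/s15.png",cv2.resize(c["image"][100:220,230:380],None,fx=5,fy=5,interpolation=cv2.INTER_CUBIC))
```

```text
29.6 [ 600.73447967 -212.85664855  278.35442194] [-0.01960208  0.35768535 -0.92468772] 36.01697133680283
[[196.4, 140.6], [338.0, 140.3], [204.0, 126.6], [357.3, 126.5], [341.3, 136.5]]
```

View pics/w15.png

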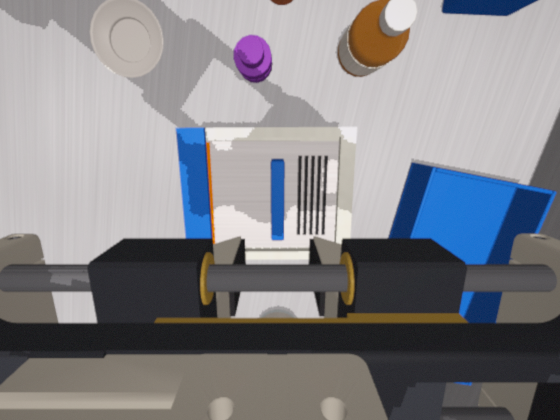

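View pics/s15.png

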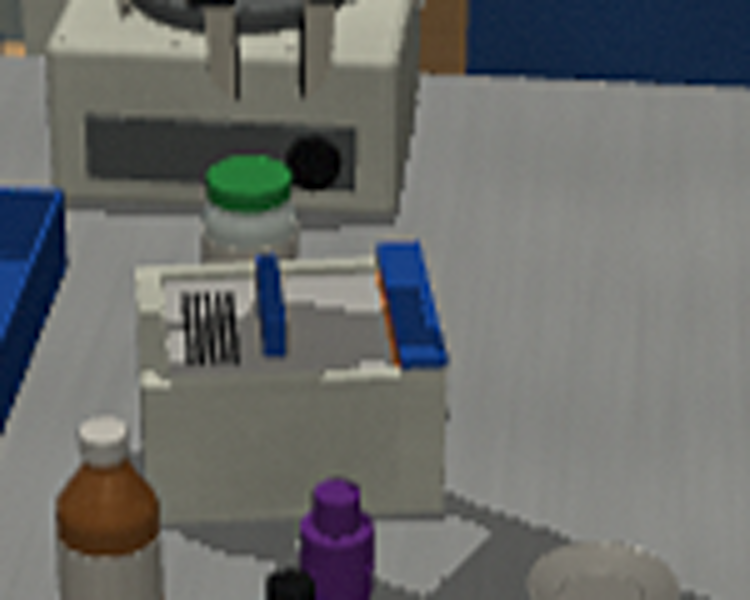

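Panel lies flat: its free edge is at col 338–340 (predicted 338), only a sliver of stripe shows beside the lip, and the gripper is clear. Handing in.

Run:
```python
from plant import close_job
print(close_job())
```

```text
the job is handed in; nothing more can be done
None
```

I stood the white cartridge with the blue cap in the V cradle, hooked the panel's striped edge under the lip, lowered the panel flat and let go. I handed the job in at about 30 s; it reports no verdict.

- **Cartridge:** on the first push floor friction held it back and the pads slid about 10 mm past the cap. I released it, regripped it centred and carried it just off the floor into the cradle, where the measured force reached about 8 N. In the last pictures of it, before the panel covered the bay, the top and wrist cameras put it within about 0.6 mm of home and upright.
- **Panel:** it went under the lip at 18° of tilt and was lowered slowly about the hooked edge. Just before release, arm readings put the hook edge at housing x ≈ -76 mm, z ≈ 90.2 mm, with 0.03° of tilt. After release the wrist view put its free edge within about 1 mm of prediction, and the gripper was well clear.
- **Disagreement:** the overhead/side fit and the wrist camera differed by about 2 mm on the housing's x position. I used the wrist reading, which agreed with where the cartridge met the cradle.
- **Bystanders:** I never reached for them, and those in the last pictures showed no sign of being disturbed. I did not measure their final positions.

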